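# Load the wound parts into their test nests

## Robot

A 6-joint arm with a two-finger parallel gripper is mounted at the origin on the work surface. World frame = base frame: x ahead of the robot, y to its left, z up, the work surface at z = 0. Lengths are in m, angles in rad, forces in N, time in s.
With the tool pointing down it reaches from about 0.25 to 0.8 m from the base axis. Payload 8.5 kg.
Tool frame: the origin (TCP) lies at the centre of the arm's flange, where the gripper is bolted on; the fingertips stand 173 mm ahead of it and the grasp point (between the pads) lies 155 mm ahead of it; z points along the fingers, x is the direction in which the jaws open and shut, and the axes are right-handed (so a half turn about z gives the same grasp; the last joint's range is limited). The gripper opens to 85 mm and grips with 20 to 120 N. Pads are 22 mm wide; open, the fingers measure 114 mm over their backs; the gripper's body (76 mm by 85 mm) begins 54 mm behind the grasp point. The pads swing forward as they close: fully open they stand 13 mm farther back than shut.
Start: joints at [-1.333, 0.238, -0.013, 1.319, 0, 1.571], TCP at [0.124, -0.51, 0.405] pointing down, gripper open.
Joint ranges: [-2.66, 2.66], [-1.03, 1.9], [-1.14, 1.46], [-1.82, 2.27], [-1.45, 1.34], [-3.14, 3.14]. Speed limits (rad/s): [2.22, 2.22, 2.79, 3.14, 3.14, 3.14].

## Interface

Orientations are given as [roll, pitch, yaw] about the fixed x, y, z axes, in that order (R = Rz(yaw) Ry(pitch) Rx(roll)).
In Python, from bench import env, cams, workorder gives the robot as it stands.
- The arm moves only by the tool play_rows, never from a script. Its argument "deltas" is a list of rows, each a list of 3 entries, a list of its own where there are three numbers: the shift along the tool's x, y, z in mm, then the turn, a rotation vector about the tool's x, y, z in degrees, then the closure, from -1 (fully open) to 1 (shut). A call has exactly 10 rows; each row shifts and turns the pose as measured when the row begins, along the tool's axes as they then stand; what a row does not reach is not made up. A row lasts 1/12 s, in which the tool goes at most 41.7 mm and 7.16 degrees, less where a joint would pass 70% of its speed; a pose out of reach is approached as far as the arm can. A call with a gripper value outside its range is refused whole. The fingers move at their own pace and stop on an object; the grip force is fixed at half the most. Time passes only in rows, so rows that do not move let the fingers close, or fill a call up. It gives the time, the measured TCP pose, the force and the opening at its end, in the units of the state.
- env.read_state(): the state, without advancing time (a new reading comes with each control period).
- cams.snapshot(name): name is "scene" or "top" or "wrist"; returns a dict with "image" (480x640x3 uint8, red, green, blue), "K" (3x3 intrinsics, pixels), "extrinsics" (4x4, takes a point from world to camera coordinates); the wrist camera has in their place "hand_eye" (4x4, takes a point from camera to tool coordinates, whose origin is the TCP and whose axes are the tool frame's). Camera axes: x right, y down, z forward; pixel columns grow to the right and rows downward; lengths in m; the calibration is good to about 2 mm. The wrist camera is an equidistant fisheye: a pixel r from the principal point sees the ray r / f radians off the axis. A picture is of the moment at which its call begins: read the wrist's pose just before it. There is no depth.
- workorder.close_job(): hands the job in, once; it reports no verdict.
The state is a dict: "time_s": time; "qpos": joint angles; "qvel": joint speeds; "joint_efforts": joint torques, N m; "ee_pos": TCP position; "ee_rot": TCP orientation; "wrist_force": force on the tool from outside, world axes, zero at the start; "torque": the same for the moment, N m; "gripper_width": finger opening in m.
Only numpy, scipy, OpenCV 4.12 (cv2) and the standard library are available. Lean on these libraries where they do the work, as an engineer would, in place of code of your own. Each camera call takes 0.05 s, during which the arm holds its last target. There are 200 camera calls.

## Task

Get this bench ready for testing: put the two transformers, the toroid and the capacitor each into the cream tray that matches its outline and size, upright, flat on the tray's floor inside the rim, the transformers lying the same way as their trays (either way round). Lower them gently rather than dropping them, and leave the amber bottle and the wire spool standing where they are.

Things in the scene. Friction and masses are not known exactly. Their poses are not given: they have to be found in the camera images.
- big_transformer: Larger transformer on its steel foot plate, loose, about 420 g. Foot plate 66 (its x) by 44 mm (its y), whole height 54 mm. Grey steel core 66 long, 32 mm thick (y); around its middle a yellow-taped winding 40 long (x), 44 mm wide (y), from 8 to 46 mm above the underside: pinch it there across y. Origin: centre of the underside; z up; any yaw
- small_transformer: Smaller transformer on its steel foot plate, loose, about 170 g. Foot plate 44 (its x) by 26 mm (its y), whole height 42 mm. Grey steel core 44 long, 18 mm thick (y); around its middle a yellow-taped winding 28 long (x), 26 mm wide (y), from 8 to 36 mm above the underside: pinch it there across y. Origin: centre of the underside; z up; any yaw
- toroid: Toroidal transformer lying flat, loose, about 360 g: a copper-brown disc 60 mm in diameter and 30 mm high with rounded edges (5 mm) and a small black potted centre 22 mm across. Grip it across its diameter. Origin: centre of the underside; z up
- capacitor: Aluminium can capacitor standing upright, loose, about 80 g: a cylinder 36 mm in diameter and 50 mm high, black disc and two 4 mm high metal terminals on top (whole height 54 mm). Origin: centre of the underside; z up
- big_nest: Fixed low cream larger rectangular tray with dark floor: inside 80 (its x) by 58 mm (its y), 7 mm of room all round the larger transformer's foot plate; outside 92 by 70 mm. Floor 6 mm and rim top 11 mm above its underside, which is on the bench. Origin: centre of the underside; x along the long side; any place and yaw
- small_nest: Fixed low cream smaller rectangular tray with dark floor: inside 58 (its x) by 40 mm (its y), 7 mm of room all round the smaller transformer's foot plate; outside 70 by 52 mm. Floor 6 mm and rim top 11 mm above its underside, which is on the bench. Origin: centre of the underside; x along the long side; any place and yaw
- wide_round_nest: Fixed low cream round tray with a dark floor, the wider of the two round ones: inside diameter 74 mm, outside 86 mm, i.e. 7 mm of room all round the toroid. Floor 6 mm and top of rim 11 mm above its underside, which is on the bench. Origin: centre of the underside; z up; may be anywhere on the bench
- narrow_round_nest: Fixed low cream round tray with a dark floor, the narrower of the two round ones: inside diameter 50 mm, outside 62 mm, i.e. 7 mm of room all round the capacitor. Floor 6 mm and top of rim 11 mm above its underside, which is on the bench. Origin: centre of the underside; z up; may be anywhere on the bench
- varnish_bottle: Bystander, not to be moved: small amber glass bottle with black cap, 42 mm in diameter, 105 mm high, standing loose among the task's things. Origin: centre of the underside; z up
- wire_spool: Bystander, not to be moved: spool of copper wire with black flanges, standing upright and loose among the task's things, 50 mm in diameter, 48 mm high. Origin: centre of the underside; z up
Mind the look-alikes: they are no part of the job. Leave any purple look-alike of the small_transformer alone. Leave any turquoise look-alike of the big_transformer alone.

How it is judged:
By the outcome, as a careful person would: the job done as asked, in the order asked, and still so for the second after the job is handed in, with the robot touching nothing.
It also fails if it takes over 118 s, if anything falls off the work surface, if the arm or the gripper's body presses on something with over 40 N, if the wrist force passes 120 N, or if a joint passes its speed limit or range.

## Working session

There is one attempt and no reset: what is moved stays moved. The work goes in short steps, Python scripts to look and compute and a tool call to move; the robot and the scene stay as the last step left them, time stands still between calls to the robot, and variables do not carry over. Pictures are saved under pics/ and viewed, about 12 in all and at most 16, crops included, and the job is handed in when it is done.

Besides the shell and the picture viewer there is one more tool, called in YAML: its name, and indented under it one key for each argument. play_rows: Moves the arm, as the interface text tells. Its arguments: {"type":"object","properties":{"deltas":{"type":"array"}},"required":["deltas"]}

```bash
mkdir -p pics; ls; python3 - <<'E'
from bench import env,cams,workorder
import cv2,numpy as np
s=env.read_state(); print(s)
for n in("top","scene","wrist"):
    c=cams.snapshot(n); cv2.imwrite(f"pics/{n}0.png",c["image"][:,:,::-1]); np.savez(f"{n}0.npz",**c)
    print(n,{k:np.round(v,4).tolist() for k,v in c.items() if k!="image"})
E
```

```text
pics
{'time_s': 0.0, 'qpos': array([-1.33297875e+00,  2.38776817e-01, -1.42296164e-02,  1.31916012e+00,
        8.57669686e-06,  1.57082151e+00]), 'qvel': array([-5.12542515e-04, -7.87319889e-04,  1.13754814e-03, -2.94575550e-05,
        1.06563687e-03,  4.23955986e-04]), 'joint_efforts': array([ 1.12537648e-03, -5.38770568e+01,  3.46439230e+01,  1.82041421e-02,
        4.77936180e-05, -3.30016718e-06]), 'ee_pos': array([ 0.12364693, -0.51007959,  0.40408911]), 'ee_rot': array([-3.14158411e+00,  1.37022238e-03, -1.33300393e+00]), 'wrist_force': array([-0.20342728,  0.61336345, -0.94972403]), 'torque': array([ 0.00653177,  0.03285304, -0.00629583]), 'gripper_width': 0.08548761575833612}
top {'K': [[516.3642, 0.0, 317.0819], [0.0, 516.3642, 247.5179], [0.0, 0.0, 1.0]], 'extrinsics': [[-0.0036, -1.0, 0.0058, -0.0011], [-0.9942, 0.0029, -0.1071, 0.509], [0.1071, -0.0061, -0.9942, 1.1437], [0.0, 0.0, 0.0, 1.0]]}
scene {'K': [[615.8494, 0.0, 316.695], [0.0, 615.8494, 246.8686], [0.0, 0.0, 1.0]], 'extrinsics': [[0.823, 0.568, -0.0015, -0.4195], [0.3259, -0.4744, -0.8178, -0.1374], [-0.4652, 0.6725, -0.5756, 1.6223], [0.0, 0.0, 0.0, 1.0]]}
wrist {'K': [[371.6483, 0.0, 321.8874], [0.0, 371.6483, 239.3953], [0.0, 0.0, 1.0]], 'hand_eye': [[1.0, 0.0008, -0.0014, 0.0005], [-0.0004, 0.9653, 0.2613, -0.0667], [0.0016, -0.2613, 0.9652, 0.0306], [0.0, 0.0, 0.0, 1.0]]}
```

View pics/top0.png

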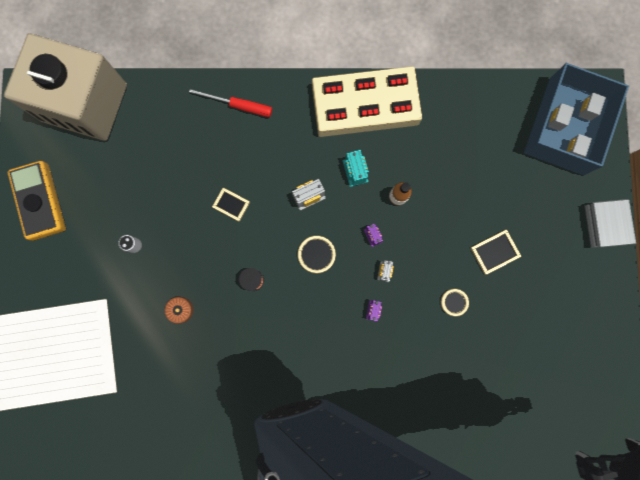

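View pics/scene0.png

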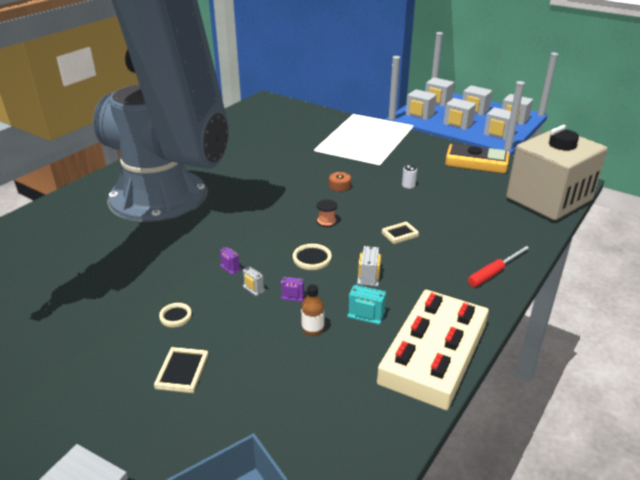

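The top view shows: capacitor (129,242), toroid (178,310), spool (250,279), wide round nest (317,254), small nest (231,204), big transformer (309,193), turquoise look-alike (356,168), bottle (400,193), small transformer (386,270) between the purple ones at (374,234) and (374,310), narrow nest (455,303) and big nest (497,251). The scene view agrees.

```bash
cat > lib.py <<'E'
import numpy as np,cv2
from scipy.spatial.transform import Rotation as Ro
from bench import env,cams
def rpy(e): return Ro.from_euler('xyz',e).as_matrix()
class View:
    def __init__(s,c,pose=None):
        s.img=c["image"];s.K=c["K"]
        if "extrinsics" in c:
            E=c["extrinsics"];s.R=E[:3,:3].T;s.o=-s.R@E[:3,3];s.fish=False
        else:
            H=c["hand_eye"];R=rpy(pose[1]);s.R=R@H[:3,:3];s.o=pose[0]+R@H[:3,3];s.fish=True
    def rays(s,uv):
        uv=np.atleast_2d(np.asarray(uv,float));x=(uv-s.K[:2,2])/s.K[0,0]
        if s.fish:
            r=np.linalg.norm(x,axis=1,keepdims=True)+1e-12
            d=np.hstack([x/r*np.sin(r),np.cos(r)])
        else: d=np.hstack([x,np.ones((len(x),1))])
        d=d@s.R.T; return d/np.linalg.norm(d,axis=1,keepdims=True)
    def plane(s,uv,z):
        d=s.rays(uv); return (s.o+d*((z-s.o[2])/d[:,2])[:,None])[:,:2]
    def pix(s,p):
        q=s.R.T@(np.asarray(p,float)-s.o)
        if s.fish:
            r=np.hypot(q[0],q[1]);t=np.arctan2(r,q[2]);return s.K[:2,2]+s.K[0,0]*t*q[:2]/(r+1e-12)
        return s.K[:2,2]+s.K[0,0]*q[:2]/q[2]
def shot(name,f=None):
    st=env.read_state();c=cams.snapshot(name)
    if f: cv2.imwrite("pics/"+f,c["image"][:,:,::-1])
    return View(c,(st["ee_pos"],st["ee_rot"]))
def tri(va,a,vb,b):
    da,db=va.rays(a)[0],vb.rays(b)[0]
    t=np.linalg.lstsq(np.c_[da,-db],vb.o-va.o,rcond=None)[0]
    p,q=va.o+t[0]*da,vb.o+t[1]*db
    return (p+q)/2,np.linalg.norm(p-q)
def blobs(v,lo,hi,amin=30,amax=6000):
    "HSV mask -> contours (outer)"
    m=cv2.inRange(cv2.cvtColor(v.img,cv2.COLOR_RGB2HSV),np.array(lo),np.array(hi))
    cs,_=cv2.findContours(m,cv2.RETR_EXTERNAL,cv2.CHAIN_APPROX_NONE)
    return [c[:,0,:] for c in cs if amin<cv2.contourArea(c)<amax]
def rect(v,c,z):
    p=v.plane(c,z);(x,y),(w,h),a=cv2.minAreaRect((p*1000).astype(np.float32))
    if w<h:w,h,a=h,w,a+90
    return np.round([x,y,w,h,(a+90)%180-90],1)   # mm, deg of long side
def go(x,y,z,yawdeg,n):
    "rows to bring GRASP POINT (mm) to x,y,z with tool yaw (deg), tool down; yaw modulo 180 nearest"
    st=env.read_state();R=rpy(st["ee_rot"]);p=st["ee_pos"]*1000
    T=Ro.from_euler('xyz',[180,0,yawdeg],degrees=True).as_matrix()
    w=Ro.from_matrix(R.T@T).as_rotvec()/n
    S=sum(Ro.from_rotvec(w*k).as_matrix() for k in range(n))
    d=np.linalg.solve(R@S,np.array([x,y,z+155])-p)
    print("yaw now",np.degrees(st["ee_rot"]).round(1),"grasp",(p-[0,0,155]).round(1),"w",st["gripper_width"].round(4),"F",st["wrist_force"].round(1),"t",round(st["time_s"],2))
    print(n,"rows of",d.round(1).tolist(),np.degrees(w).round(2).tolist())
E
python3 - <<'E'
from lib import *
va=View(np.load("top0.npz"));vb=View(np.load("scene0.npz"))
print(va.o,vb.o)
for nm,v in(("top",va),("scene",vb)):
  for col,lo,hi in(("cream",(15,20,170),(40,130,255)),("yellow",(18,131,120),(35,255,255)),("grey",(0,0,110),(179,50,255)),("brown",(3,120,70),(17,255,255))):
    for c in blobs(v,lo,hi,15,3000): 
      x,y,w,h=cv2.boundingRect(c)
      if (nm=="top" and 90<x<560 and 140<y<340)or(nm=="scene" and 140<x<430 and 160<y<400): print(nm,col,(x,y,w,h),[round(float(t),1) for t in cv2.minAreaRect(c.astype(np.float32))[0]],"z11",rect(v,c,.011))
E
```

```text
[0.38360089 0.00443782 1.19165759] [ 1.14473873 -0.91796164  0.82073839]
top cream (442, 289, 27, 27) [455.0, 302.0] z11 [ 385.1 -316.5   59.3   59.2   88.3]
top cream (298, 236, 38, 37) [316.3, 253.8] z11 [496.5  -0.9  84.6  83.1  44.8]
top cream (472, 230, 49, 44) [495.9, 251.5] z11 [ 500.1 -414.6   92.5   70.1  -63.4]
top cream (212, 188, 37, 33) [230.5, 203.9] z11 [613.2 197.5  71.   52.3  61.7]
top yellow (304, 195, 16, 11) [312.0, 200.1] z11 [621.6   8.5  39.6  10.  -65. ]
top grey (381, 261, 12, 21) [386.6, 270.5] z11 [ 457.4 -161.9   46.9   19.7  -11.6]
top grey (120, 235, 21, 17) [130.4, 243.0] z11 [522.5 426.   45.7  36.4  86.5]
top grey (473, 231, 49, 44) [496.9, 251.8] z11 [ 499.7 -416.7   91.2   70.3  -63.9]
top grey (390, 194, 19, 11) [398.1, 200.2] z11 [ 620.9 -191.5   42.7   18.7   73.1]
top grey (292, 179, 33, 25) [308.4, 191.3] z11 [642.8  17.   70.   36.  -64.1]
top brown (165, 297, 28, 26) [178.5, 309.5] z11 [370.4 311.9  61.5  56.3  89.8]
top brown (393, 182, 19, 19) [401.3, 191.8] z11 [ 640.8 -199.3   39.5   38.5   44.9]
scene cream (154, 347, 54, 45) [180.2, 36
[... 1184 characters left out ...]
49.6] z11 [510.9  20.   78.1  37.3 -27.8]
scene grey (384, 225, 14, 15) [389.9, 232.7] z11 [597.7 175.9  59.8  21.8 -46.7]
scene grey (403, 221, 16, 13) [409.7, 227.0] z11 [626.8 225.6  55.2  19.3 -34.9]
scene grey (152, 210, 9, 6) [156.0, 212.5] z11 [ 76.3 -76.2  23.4  20.9 -55.5]
scene grey (401, 165, 17, 24) [408.3, 176.6] z11 [505.8 445.3 132.2  41.3 -67.4]
scene brown (304, 331, 18, 5) [312.5, 333.0] z11 [ 645.6 -211.    32.5   11.    34.5]
scene brown (302, 296, 21, 20) [312.0, 305.5] z11 [ 598.5 -145.4   58.5   40.5  -55.5]
scene brown (317, 211, 19, 15) [326.0, 218.0] z11 [438.9 142.6  63.8  43.9 -55.5]
scene brown (329, 172, 22, 19) [339.5, 181.0] z11 [365.4 317.9  99.7  57.2 -56.3]
```

View pics/wrist0.png

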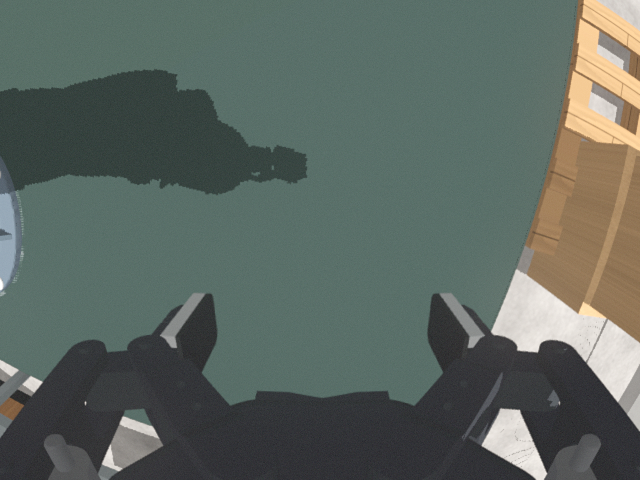

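Wrist view: empty bench between the fingers, whose pads sit near (200,330) and (440,330). I'll head for the small transformer first.

```bash
python3 -c "
from lib import *
go(454,-157,170,-102,18)"
```

```text
Traceback (most recent call last):
  File "lib.py", line 51, in go
    print("yaw now",np.degrees(st["ee_rot"]).round(1),"grasp",(p-[0,0,155]).round(1),"w",st["gripper_width"].round(4),"F",st["wrist_force"].round(1),"t",round(st["time_s"],2))
                                                                                         ^^^^^^^^^^^^^^^^^^^^^^^^^
AttributeError: 'float' object has no attribute 'round'
```

```bash
sed -i 's/st\["gripper_width"\].round(4)/round(st["gripper_width"],4)/' lib.py; python3 -c "
from lib import *
go(454,-157,170,-102,18)"
```

```text
yaw now [ 1.80e+02  1.00e-01 -7.64e+01] grasp [ 123.6 -510.1  249.2] w 0.0851 F [ 0.3 -0.2 -0.2] t 0.15
18 rows of [-19.3, -19.0, 4.4] [0.0, 0.0, 1.42]
```

play_rows:
  deltas:
    - [[-19,-19,4],[0,0,1.4],-1]
    - [[-19,-19,4],[0,0,1.4],-1]
    - [[-19,-19,4],[0,0,1.4],-1]
    - [[-19,-19,4],[0,0,1.4],-1]
    - [[-19,-19,4],[0,0,1.4],-1]
    - [[-19,-19,4],[0,0,1.4],-1]
    - [[-19,-19,4],[0,0,1.4],-1]
    - [[-19,-19,4],[0,0,1.4],-1]
    - [[-19,-19,4],[0,0,1.4],-1]
    - [[-19,-19,4],[0,0,1.4],-1]

```text
time_s: 0.98
ee_pos: [0.291, -0.2928, 0.3604]
ee_rot: [3.14, 0.002, -1.597]
wrist_force: [0.9, -1.5, 0.2]
gripper_width: 0.0857
```

```bash
python3 -c "
from lib import *
go(454,-157,170,-102,10)"
```

```text
yaw now [ 1.799e+02  1.000e-01 -9.150e+01] grasp [ 291.  -292.8  205.4] w 0.0857 F [ 0.9 -1.5  0.2] t 0.98
10 rows of [-15.3, -14.8, 3.5] [0.01, 0.01, 1.05]
```

play_rows:
  deltas:
    - [[-16,-16,3.5],[0,0,1],-1]
    - [[-16,-16,3.5],[0,0,1],-1]
    - [[-16,-16,3.5],[0,0,1],-1]
    - [[-16,-16,3.5],[0,0,1],-1]
    - [[-16,-16,3.5],[0,0,1],-1]
    - [[-16,-16,3.5],[0,0,1],-1]
    - [[-16,-16,3.5],[0,0,1],-1]
    - [[-16,-16,3.5],[0,0,1],-1]
    - [[-16,-16,3.5],[0,0,1],-1]
    - [[0,0,0],[0,0,0],-1]

```text
time_s: 1.82
ee_pos: [0.4566, -0.1519, 0.3257]
ee_rot: [3.138, 0.003, -1.76]
wrist_force: [-0.3, -0.5, -0.3]
gripper_width: 0.0855
```

```bash
cat > look.py <<'E'
import sys
from lib import *
f=sys.argv[1];v=shot("wrist",f+".png")
st=env.read_state();import pickle;pickle.dump(v,open(f+".pkl","wb"))
print(st["ee_pos"].round(4),np.degrees(st["ee_rot"]).round(1))
E
python3 look.py w1
```

```text
[ 0.4553 -0.1525  0.3258] [ 1.797e+02  1.000e-01 -1.008e+02]
```

View pics/w1.png

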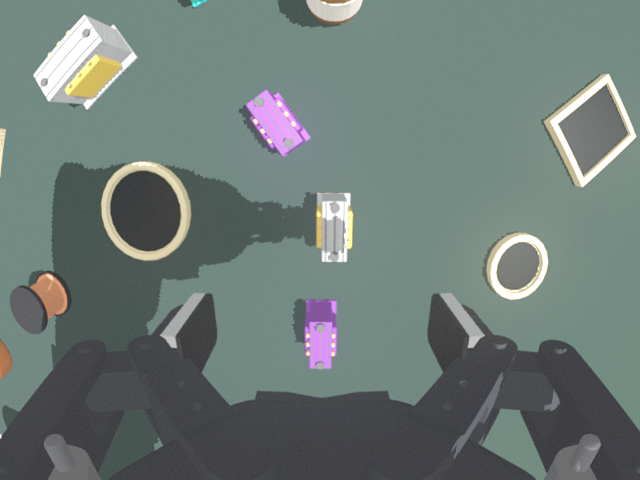

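Wrist view: small transformer at (335,228) with bolts at (335,207) and (334,257), upright and nearly aligned with the jaws. Purple ones are at (277,123) and (320,333). Also visible are the wide nest (146,211), narrow nest (517,266), big nest (592,130) and big transformer (86,63).

```bash
cat > meas.py <<'E'
import sys,pickle
from lib import *
va=View(np.load("top0.npz"))
def load(f): return pickle.load(open(f+".pkl","rb"))
def creams(v,box=None):
    for c in blobs(v,(15,15,150),(45,130,255),200,20000):
        x,y,w,h=cv2.boundingRect(c)
        if y+h<400 and x>0 and x+w<640 and y>0: print("cream",(x,y,w,h),rect(v,c,.011))
E
python3 - <<'E'
from meas import *
v=load("w1");creams(v)
for nm,lo,hi in(("yel",(18,110,110),(35,255,255)),("grey",(0,0,120),(179,45,255))):
  for c in blobs(v,lo,hi,30):
    x,y,w,h=cv2.boundingRect(c)
    if y<300: print(nm,(x,y,w,h),"z36",rect(v,c,.036),"z42",rect(v,c,.042),"z54",rect(v,c,.054))
print("bolts z42",v.plane([(335,207),(334,257)],.042))
# heights: rims & winding by two views
for nm,a,b in(("wide",(316.3,253.8),(146,211)),("narrow",(455,302),(517,266)),("bignest",(495.9,251.5),(592,130)),("small",(386.6,270.5),(335,229)),("bigT",(309,192),(84,60))):
  p,e=tri(va,a,v,b);print(nm,(p*1000).round(1),(e*1000).round(1))
E
```

```text
cream (486, 232, 63, 68) [ 387.9 -316.1   67.3   62.3   58.5]
cream (316, 204, 7, 45) [ 456.4 -148.3   35.5    4.8  -10.8]
cream (101, 161, 90, 100) [497.9  -4.6  87.9  86.2 -56. ]
cream (544, 74, 93, 114) [ 502.2 -413.4   99.3   74.5  -63.1]
cream (64, 54, 58, 44) [625.1  20.3  59.   32.1 -64. ]
yel (316, 206, 5, 42) z36 [ 462.  -149.    30.2    2.8  -10.9] z42 [ 463.4 -149.4   29.5    2.8  -10.9] z54 [ 466.1 -150.1   28.1    2.6  -10.9]
yel (68, 55, 53, 42) z36 [613.4   2.2  49.8  25.4 -59.1] z42 [611.3  -1.7  48.6  24.8 -59.1] z54 [607.1  -9.4  46.3  23.6 -59.1]
grey (614, 279, 22, 14) z36 [ 351.1 -434.9   34.2   11.8   87.6] z42 [ 355.  -428.6   33.4   11.6   87.6] z54 [ 363.  -416.1   31.8   11.    87.6]
grey (620, 266, 16, 14) z36 [ 363.5 -438.2   24.3   12.6   65.1] z42 [ 367.2 -431.8   23.7   12.3   65.1] z54 [ 374.6 -419.2   22.6   11.7   65.1]
bolts z42 [[ 0.4749792  -0.1635959 ]
 [ 0.43941132 -0.15641357]]
wide [496.9  -1.2  -0.6] 1.0
narrow [ 385.2 -318.8    3.4] 0.6
bignest [ 500.9 -417.7    1.7] 0.8
small [ 456.1 -160.1   27. ] 1.0
bigT [637.6  15.3  25.8] 0.1
```

```bash
python3 -c "
from lib import *
go(457,-160,23,-101.4,10)"
```

```text
yaw now [ 1.797e+02  1.000e-01 -1.008e+02] grasp [ 455.3 -152.5  170.8] w 0.0854 F [-0.3 -0.1 -1.2] t 1.87
10 rows of [0.7, -0.3, 14.8] [0.03, 0.01, 0.06]
```

play_rows:
  deltas:
    - [[3,-1.5,18],[0.3,0,0.5],-1]
    - [[3,-1.5,18],[0,0,0],-1]
    - [[1,0,18],[0,0,0],-1]
    - [[0,0,18],[0,0,0],-1]
    - [[0,0,18],[0,0,0],-1]
    - [[0,0,18],[0,0,0],-1]
    - [[0,0,18],[0,0,0],-1]
    - [[0,0,10],[0,0,0],-1]
    - [[0,0,5],[0,0,0],-1]
    - [[0,0,0],[0,0,0],-1]

```text
time_s: 2.7
ee_pos: [0.451, -0.1638, 0.1805]
ee_rot: [3.14, 0.0, -1.767]
wrist_force: [0.0, 0.5, -0.0]
gripper_width: 0.0852
```

```bash
python3 -c "
from lib import *
go(457,-160,23,-101.4,3)"
```

```text
yaw now [ 179.9    0.  -101.2] grasp [ 451.  -163.8   25.5] w 0.0852 F [ 0.   0.5 -0. ] t 2.7
3 rows of [-1.7, -1.7, 0.8] [0.02, 0.0, 0.06]
```

play_rows:
  deltas:
    - [[-2.5,-3,1],[0,0,0],-1]
    - [[-2,-2,0.5],[0,0,0],-1]
    - [[0,0,0],[0,0,0],1]
    - [[0,0,0],[0,0,0],1]
    - [[0,0,0],[0,0,0],1]
    - [[0,0,0],[0,0,0],1]
    - [[0,0,0],[0,0,0],1]
    - [[0,0,0],[0,0,0],1]
    - [[0,0,0],[0,0,0],1]
    - [[0,0,0],[0,0,0],1]

```text
time_s: 3.53
ee_pos: [0.458, -0.161, 0.1824]
ee_rot: [-3.138, -0.001, -1.767]
wrist_force: [-0.4, -0.6, -1.8]
gripper_width: 0.0253
```

play_rows:
  deltas:
    - [[0,0,0],[0,0,0],1]
    - [[0,0,0],[0,0,0],1]
    - [[0,0,-5],[0,0,0],1]
    - [[0,0,-10],[0,0,0],1]
    - [[0,0,-20],[0,0,0],1]
    - [[0,0,-25],[0,0,0],1]
    - [[0,0,-25],[0,0,0],1]
    - [[0,0,-25],[0,0,0],1]
    - [[0,0,-25],[0,0,0],1]
    - [[0,0,-20],[0,0,0],1]

```text
time_s: 4.37
ee_pos: [0.4547, -0.1599, 0.3403]
ee_rot: [3.132, 0.001, -1.767]
wrist_force: [0.4, 0.1, -2.6]
gripper_width: 0.0251
```

```bash
python3 look.py w2; python3 -c "
from lib import *
go(614,196,170,-28.3,18);go(614,196,170,151.7,18)"
```

```text
[ 0.4556 -0.1602  0.3438] [ 179.7    0.  -101.2]
yaw now [ 179.7    0.  -101.2] grasp [ 455.6 -160.2  188.8] w 0.0248 F [ 2.  -1.4  1.8] t 4.42
18 rows of [-15.8, -17.0, 1.0] [0.01, 0.01, -4.05]
yaw now [ 179.7    0.  -101.2] grasp [ 455.6 -160.2  188.8] w 0.0248 F [ 2.  -1.4  1.8] t 4.42
18 rows of [-19.9, 15.4, 1.1] [0.01, -0.01, 5.95]
```

play_rows:
  deltas:
    - [[-17,-18,0],[0,0,-4],1]
    - [[-17,-18,0],[0,0,-4],1]
    - [[-17,-18,0],[0,0,-4],1]
    - [[-17,-18,0],[0,0,-4],1]
    - [[-17,-18,0],[0,0,-4],1]
    - [[-17,-18,0],[0,0,-4],1]
    - [[-17,-18,0],[0,0,-4],1]
    - [[-17,-18,0],[0,0,-4],1]
    - [[-17,-18,0],[0,0,-4],1]
    - [[-17,-18,0],[0,0,-4],1]

```text
time_s: 5.25
ee_pos: [0.6134, 0.0312, 0.3472]
ee_rot: [3.139, -0.001, -1.047]
wrist_force: [0.7, -0.6, -0.9]
gripper_width: 0.0247
```

```bash
python3 -c "
from lib import *
go(614,196,150,-28.3,9)"
```

```text
yaw now [ 1.799e+02 -1.000e-01 -6.000e+01] grasp [613.4  31.2 192.2] w 0.0247 F [ 0.7 -0.6 -0.9] t 5.25
9 rows of [-13.3, -13.0, 4.7] [0.02, -0.0, -3.52]
```

play_rows:
  deltas:
    - [[-13,-13,5],[0,0,-3.5],1]
    - [[-13,-13,5],[0,0,-3.5],1]
    - [[-13,-13,5],[0,0,-3.5],1]
    - [[-13,-13,5],[0,0,-3.5],1]
    - [[-13,-13,5],[0,0,-3.5],1]
    - [[-13,-13,5],[0,0,-3.5],1]
    - [[-13,-13,5],[0,0,-3.5],1]
    - [[-13,-13,5],[0,0,-3.5],1]
    - [[-12,-13,5],[0,0,-3.5],1]
    - [[0,0,0],[0,0,0],1]

```text
time_s: 6.08
ee_pos: [0.6148, 0.2063, 0.2967]
ee_rot: [3.136, 0.005, -0.46]
wrist_force: [-0.9, 0.2, -1.2]
gripper_width: 0.0249
```

```bash
python3 look.py w3; python3 -c "
from meas import *
creams(load('w3'));go(614,196,150,-28.3,3)"
```

```text
[0.6152 0.2052 0.2971] [179.7   0.3 -26.6]
cream (286, 275, 12, 93) [560.8 152.4  82.1   8.4  62.1]
cream (293, 195, 77, 173) [599.2 166.6 139.8  53.1  61.7]
yaw now [179.7   0.3 -26.6] grasp [615.2 205.2 142.1] w 0.0249 F [ 0.   1.  -1.4] t 6.13
3 rows of [1.0, 2.9, -2.6] [0.11, 0.08, 0.58]
```

View pics/w3.png

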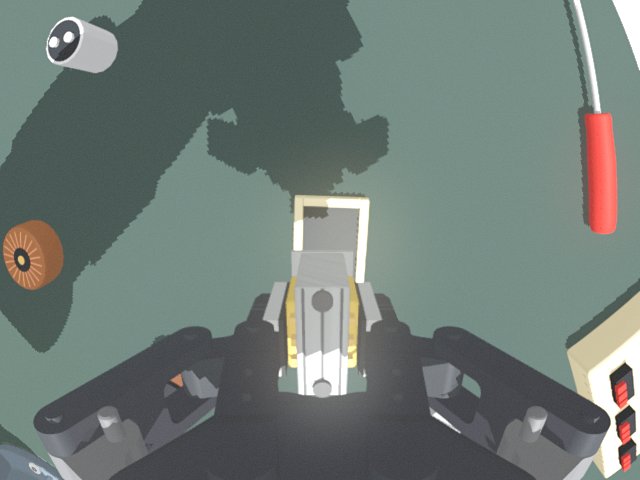

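Wrist view: the small transformer is held straight, with bolts at (322,299) and (321,388). The small nest is ahead with its far outer corners at (294,197) and (370,199). The capacitor is at (65,45) top and the toroid at (32,255).

```bash
python3 - <<'E'
from meas import *
v=load("w3")
p=v.plane([(294,197),(370,199),(294,240),(367,240)],.011)*1000;print(p.round(1))
a,b=p[0],p[1];u=(b-a)/np.linalg.norm(b-a);print("short side",np.linalg.norm(b-a),"deg",np.degrees(np.arctan2(u[1],u[0])))
for n in (np.array([-u[1],u[0]]),np.array([u[1],-u[0]])): print("centre?",((a+b)/2+35*n).round(1))
q=v.plane([(322,299),(321,388)],.142+.019)*1000;print("bolts",q.round(1),"mid",q.mean(0).round(1))
print(v.pix([.5225,.426,0]))
p,e=tri(va,(178.5,309.5),v,(32,255));print("toroid",p,e)
E
```

```text
[[608.3 238.8]
 [655.1 214.2]
 [594.1 211.3]
 [640.9 188.3]]
short side 52.86157613225132 deg -27.708406175885983
centre? [648.  257.5]
centre? [615.5 195.5]
bolts [[622.9 222.4]
 [607.1 191.3]] mid [615.  206.8]
[99.53224498 43.97351476]
toroid [0.37057565 0.30872295 0.01590776] 0.0035222592113188767
```

```bash
python3 -c "
from lib import *
go(615,195,55,-28,8)"
```

```text
yaw now [179.7   0.3 -26.6] grasp [615.2 205.2 142.1] w 0.0249 F [ 0.   1.  -1.4] t 6.13
8 rows of [0.6, 1.1, 10.9] [0.04, 0.03, 0.18]
```

play_rows:
  deltas:
    - [[1.5,3,8],[0.2,0.3,0.7],1]
    - [[1.5,3,12],[0,0,0.7],1]
    - [[1.5,3,12],[0,0,0],1]
    - [[0,0,12],[0,0,0],1]
    - [[0,0,12],[0,0,0],1]
    - [[0,0,12],[0,0,0],1]
    - [[0,0,12],[0,0,0],1]
    - [[0,0,5],[0,0,0],1]
    - [[0,0,0],[0,0,0],1]
    - [[0,0,0],[0,0,0],1]

```text
time_s: 6.97
ee_pos: [0.6167, 0.1873, 0.2117]
ee_rot: [3.138, -0.004, -0.508]
wrist_force: [0.4, 0.5, -1.0]
gripper_width: 0.0249
```

```bash
python3 -c "
from lib import *
go(615,195,37,-28,4)"
```

```text
yaw now [179.8  -0.3 -29.1] grasp [616.7 187.3  56.7] w 0.0249 F [ 0.4  0.5 -1. ] t 6.97
4 rows of [-1.3, -1.5, 4.9] [0.05, -0.06, -0.27]
```

play_rows:
  deltas:
    - [[-2.5,-3,2],[0.1,-0.2,-0.5],1]
    - [[-2.5,-3,2],[0,0,-0.3],1]
    - [[0,0,4],[0,0,0],1]
    - [[0,0,4],[0,0,0],1]
    - [[0,0,3],[0,0,0],1]
    - [[0,0,1],[0,0,0],1]
    - [[0,0,0],[0,0,0],1]
    - [[0,0,0],[0,0,0],1]
    - [[0,0,0],[0,0,0],1]
    - [[0,0,0],[0,0,0],1]

```text
time_s: 7.8
ee_pos: [0.6161, 0.1959, 0.197]
ee_rot: [-3.14, -0.004, -0.493]
wrist_force: [-0.2, 1.1, -2.0]
gripper_width: 0.0248
```

```bash
python3 -c "
from lib import *
go(615,195,34,-28,4)"
```

```text
yaw now [-179.9   -0.2  -28.2] grasp [616.1 195.9  42. ] w 0.0248 F [-0.2  1.1 -2. ] t 7.8
4 rows of [-0.1, 0.3, 2.0] [-0.02, -0.05, -0.06]
```

play_rows:
  deltas:
    - [[-0.5,0,2],[0,0,0],1]
    - [[0,0,2],[0,0,0],1]
    - [[0,0,2],[0,0,0],1]
    - [[0,0,1],[0,0,0],1]
    - [[0,0,1],[0,0,0],1]
    - [[0,0,0.5],[0,0,0],1]
    - [[0,0,0],[0,0,0],1]
    - [[0,0,0],[0,0,0],1]
    - [[0,0,0],[0,0,0],1]
    - [[0,0,0],[0,0,0],1]

```text
time_s: 8.63
ee_pos: [0.6158, 0.1961, 0.1885]
ee_rot: [-3.14, -0.004, -0.493]
wrist_force: [-0.4, 0.3, -0.6]
gripper_width: 0.025
```

```bash
python3 -c "
from lib import *
go(615,195,33,-28,4)"
```

```text
yaw now [-179.9   -0.2  -28.3] grasp [615.8 196.1  33.5] w 0.025 F [-0.4  0.3 -0.6] t 8.63
4 rows of [-0.1, 0.3, 0.1] [-0.03, -0.06, -0.06]
```

play_rows:
  deltas:
    - [[0,0,0.7],[0,0,0],1]
    - [[0,0,0.7],[0,0,0],1]
    - [[0,0,0],[0,0,0],1]
    - [[0,0,0],[0,0,0],1]
    - [[0,0,0],[0,0,0],1]
    - [[0,0,0],[0,0,0],1]
    - [[0,0,0],[0,0,0],1]
    - [[0,0,0],[0,0,0],1]
    - [[0,0,0],[0,0,0],1]
    - [[0,0,0],[0,0,0],1]

```text
time_s: 9.47
ee_pos: [0.6158, 0.1961, 0.1885]
ee_rot: [-3.139, -0.005, -0.493]
wrist_force: [-0.7, 0.5, -0.6]
gripper_width: 0.0249
```

play_rows:
  deltas:
    - [[0,0,0],[0,0,0],-0.5]
    - [[0,0,0],[0,0,0],-1]
    - [[0,0,0],[0,0,0],-1]
    - [[0,0,0],[0,0,0],-1]
    - [[0,0,0],[0,0,0],-1]
    - [[0,0,-10],[0,0,0],-1]
    - [[0,0,-25],[0,0,0],-1]
    - [[0,0,-35],[0,0,0],-1]
    - [[0,0,-35],[0,0,0],-1]
    - [[0,0,-30],[0,0,0],-1]

```text
time_s: 10.3
ee_pos: [0.613, 0.1954, 0.323]
ee_rot: [3.135, 0.004, -0.493]
wrist_force: [1.7, 0.2, 0.2]
gripper_width: 0.0855
```

```bash
python3 look.py w4; python3 - <<'E'
from meas import *
va=View(np.load("top0.npz"));v=load("w3")
p,e=tri(va,(126.5,242),v,(65,42));print("cap",p,e)
go(370.6,308.7,150,-50,18)
E
```

```text
[0.6141 0.1957 0.3296] [ 1.80e+02 -1.00e-01 -2.83e+01]
cap [0.51983265 0.42038906 0.04730697] 0.0027705278306467116
yaw now [ 1.80e+02 -1.00e-01 -2.83e+01] grasp [614.1 195.7 174.6] w 0.0854 F [1.2 0.3 5.3] t 10.35
18 rows of [-14.6, 3.5, 1.4] [0.0, -0.01, 1.21]
```

View pics/w4.png

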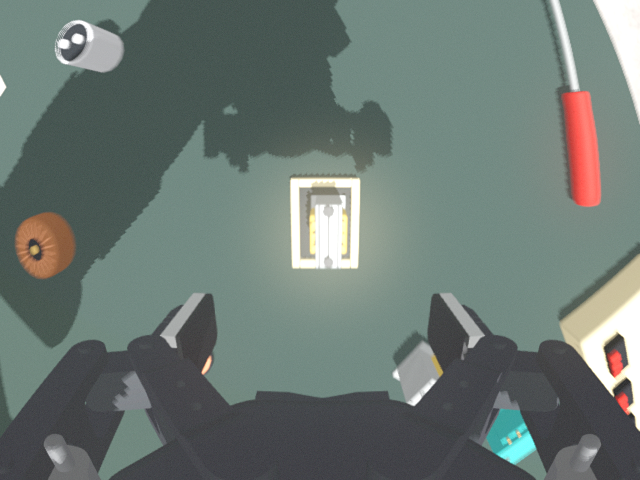

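Wrist view: the small transformer sits in the small nest, rim outer x 291–359, y 178–269. Capacitor top is at (75,42) and the toroid at (45,247).

```bash
python3 - <<'E'
from meas import *
v=load("w4");creams(v)
print("bolts",(v.plane([(328,212),(328,262)],.048)*1000).round(1))
print("nest",(v.plane([(291,178),(359,178),(359,268),(291,268)],.011)*1000).round(1).tolist())
go(519,419,150,-28.3,10)
E
```

```text
cream (289, 177, 72, 92) [614.4 195.4  73.   54.7  61.8]
bolts [[624.2 209. ]
 [607.7 177.9]]
nest [[608.8, 238.9], [654.3, 214.6], [621.6, 150.2], [573.3, 176.0]]
yaw now [ 1.80e+02 -1.00e-01 -2.83e+01] grasp [614.1 195.7 174.6] w 0.0854 F [1.2 0.3 5.3] t 10.35
10 rows of [-19.0, -15.2, 2.4] [0.0, -0.01, 0.0]
```

play_rows:
  deltas:
    - [[-21,-17,2.5],[0,0,0],-1]
    - [[-21,-17,2.5],[0,0,0],-1]
    - [[-21,-17,2.5],[0,0,0],-1]
    - [[-21,-17,2.5],[0,0,0],-1]
    - [[-21,-17,2.5],[0,0,0],-1]
    - [[-21,-17,2.5],[0,0,0],-1]
    - [[-21,-17,2.5],[0,0,0],-1]
    - [[-21,-17,2.5],[0,0,0],-1]
    - [[-21,-17,2.5],[0,0,0],-1]
    - [[0,0,0],[0,0,0],-1]

```text
time_s: 11.18
ee_pos: [0.5184, 0.4281, 0.3195]
ee_rot: [-3.127, -0.013, -0.499]
wrist_force: [-0.3, -0.7, -0.4]
gripper_width: 0.0853
```

```bash
python3 look.py w5
```

```text
[0.519  0.4266 0.3198] [-179.2   -0.8  -28.6]
```

View pics/w5.png

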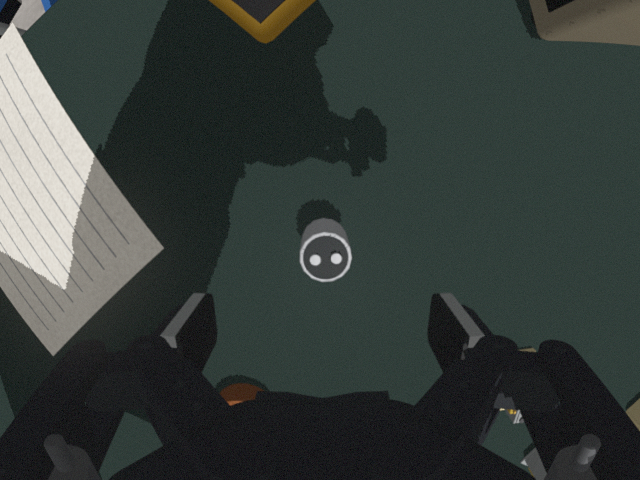

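Wrist view: the capacitor stands upright, top ring centred at (325,257), with radius about 26 px.

```bash
python3 - <<'E'
from meas import *
v=load("w5");w4=load("w4")
print(v.plane([(325,257),(300,257),(351,257)],.050)*1000)
print(tri(w4,(75,42),v,(325,257)))
p=v.plane([(325,257)],.050)[0]*1000
go(p[0],p[1],28,-28.3,8)
E
```

```text
[[520.55660013 419.40588914]
 [505.76777533 427.5180852 ]
 [535.96330892 410.90930337]]
(array([0.52063183, 0.41962512, 0.05084365]), np.float64(7.036260628016026e-05))
yaw now [-179.2   -0.8  -28.6] grasp [519.  426.6 164.8] w 0.0852 F [-0.5 -0.2  0. ] t 11.23
8 rows of [0.5, 0.8, 17.1] [-0.1, -0.1, -0.04]
```

play_rows:
  deltas:
    - [[1.5,2.5,15],[-0.4,-0.4,-0.2],-1]
    - [[1.5,2.5,19],[-0.3,-0.3,0],-1]
    - [[0,0,19],[0,0,0],-1]
    - [[0,0,19],[0,0,0],-1]
    - [[0,0,19],[0,0,0],-1]
    - [[0,0,19],[0,0,0],-1]
    - [[0,0,13],[0,0,0],-1]
    - [[0,0,6],[0,0,0],-1]
    - [[0,0,0],[0,0,0],-1]
    - [[0,0,0],[0,0,0],-1]

```text
time_s: 12.07
ee_pos: [0.5236, 0.41, 0.1842]
ee_rot: [3.14, -0.001, -0.503]
wrist_force: [-0.5, 0.6, 0.2]
gripper_width: 0.0853
```

```bash
python3 -c "
from lib import *
go(520.5,419.5,28,-28.3,2)"
```

```text
yaw now [ 1.799e+02 -1.000e-01 -2.880e+01] grasp [523.6 410.   29.2] w 0.0853 F [-0.5  0.6  0.2] t 12.07
2 rows of [-3.6, -3.4, 0.6] [0.03, -0.03, -0.26]
```

play_rows:
  deltas:
    - [[-3.5,-3.5,0.5],[0,0,0],-1]
    - [[-3.5,-3.5,0.5],[0,0,0],-1]
    - [[0,0,0],[0,0,0],-1]
    - [[0,0,0],[0,0,0],1]
    - [[0,0,0],[0,0,0],1]
    - [[0,0,0],[0,0,0],1]
    - [[0,0,0],[0,0,0],1]
    - [[0,0,0],[0,0,0],1]
    - [[0,0,0],[0,0,0],1]
    - [[0,0,0],[0,0,0],1]

```text
time_s: 12.9
ee_pos: [0.5219, 0.4212, 0.1882]
ee_rot: [-3.136, -0.004, -0.503]
wrist_force: [-0.2, -0.8, -1.6]
gripper_width: 0.0342
```

play_rows:
  deltas:
    - [[0,0,0],[0,0,0],1]
    - [[0,0,0],[0,0,0],1]
    - [[0,0,-5],[0,0,0],1]
    - [[0,0,-10],[0,0,0],1]
    - [[0,0,-20],[0,0,0],1]
    - [[0,0,-25],[0,0,0],1]
    - [[0,0,-25],[0,0,0],1]
    - [[0,0,-25],[0,0,0],1]
    - [[0,0,-20],[0,0,0],1]
    - [[0,0,-10],[0,0,0],1]

```text
time_s: 13.73
ee_pos: [0.5199, 0.4195, 0.3351]
ee_rot: [3.141, -0.001, -0.503]
wrist_force: [-0.0, -0.1, -0.2]
gripper_width: 0.0348
```

```bash
python3 -c "
from lib import *
go(387,-317,170,-28.3,25)"
```

```text
yaw now [ 1.799e+02 -1.000e-01 -2.880e+01] grasp [519.9 419.5 180.1] w 0.0348 F [-0.  -0.1 -0.2] t 13.73
25 rows of [9.4, 28.4, 0.4] [0.0, -0.0, -0.02]
```

play_rows:
  deltas:
    - [[9,28,0],[0,0,0],1]
    - [[9,28,0],[0,0,0],1]
    - [[9,28,0],[0,0,0],1]
    - [[9,28,0],[0,0,0],1]
    - [[9,28,0],[0,0,0],1]
    - [[9,28,0],[0,0,0],1]
    - [[9,28,0],[0,0,0],1]
    - [[9,28,0],[0,0,0],1]
    - [[9,28,0],[0,0,0],1]
    - [[9,28,0],[0,0,0],1]

```text
time_s: 14.57
ee_pos: [0.4614, 0.1246, 0.3467]
ee_rot: [-3.125, -0.011, -0.496]
wrist_force: [0.6, 0.1, -0.4]
gripper_width: 0.0346
```

play_rows:
  deltas:
    - [[9,28,0],[0,0,0],1]
    - [[9,28,0],[0,0,0],1]
    - [[9,28,0],[0,0,0],1]
    - [[9,28,0],[0,0,0],1]
    - [[9,28,0],[0,0,0],1]
    - [[9,28,0],[0,0,0],1]
    - [[9,28,0],[0,0,0],1]
    - [[9,28,0],[0,0,0],1]
    - [[9,28,0],[0,0,0],1]
    - [[9,28,0],[0,0,0],1]

```text
time_s: 15.4
ee_pos: [0.4005, -0.1779, 0.3537]
ee_rot: [-3.12, -0.024, -0.494]
wrist_force: [0.7, 0.2, -0.6]
gripper_width: 0.0349
```

```bash
python3 -c "
from lib import *
go(387,-317,130,-28.3,8)"
```

```text
yaw now [-178.8   -1.4  -28.3] grasp [ 400.5 -177.9  198.7] w 0.0349 F [ 0.7  0.2 -0.6] t 15.4
8 rows of [6.6, 16.2, 8.5] [-0.15, -0.17, -0.0]
```

play_rows:
  deltas:
    - [[7,17,8],[-0.4,-0.4,0],1]
    - [[7,17,9],[-0.4,-0.4,0],1]
    - [[7,17,9],[-0.3,-0.3,0],1]
    - [[7,17,9],[0,0,0],1]
    - [[7,17,9],[0,0,0],1]
    - [[7,17,9],[0,0,0],1]
    - [[4,10,9],[0,0,0],1]
    - [[0,0,0],[0,0,0],1]
    - [[0,0,0],[0,0,0],1]
    - [[0,0,0],[0,0,0],1]

```text
time_s: 16.23
ee_pos: [0.3852, -0.3096, 0.2981]
ee_rot: [-3.141, -0.016, -0.503]
wrist_force: [0.1, 0.4, 0.2]
gripper_width: 0.0351
```

```bash
python3 look.py w6; python3 -c "
from meas import *
creams(load('w6'));go(387,-317,60,-28.3,8)"
```

```text
[ 0.3853 -0.3094  0.2983] [-180.    -0.9  -28.8]
cream (436, 211, 124, 126) [ 500.8 -414.4   98.5   71.5  -63.2]
cream (279, 201, 87, 73) [ 389.  -313.9   62.1   53.4  -29.1]
yaw now [-180.    -0.9  -28.8] grasp [ 385.3 -309.4  143.3] w 0.035 F [ 0.   0.6 -0.3] t 16.28
8 rows of [0.5, 0.7, 10.4] [-0.0, -0.12, -0.06]
```

View pics/w6.png

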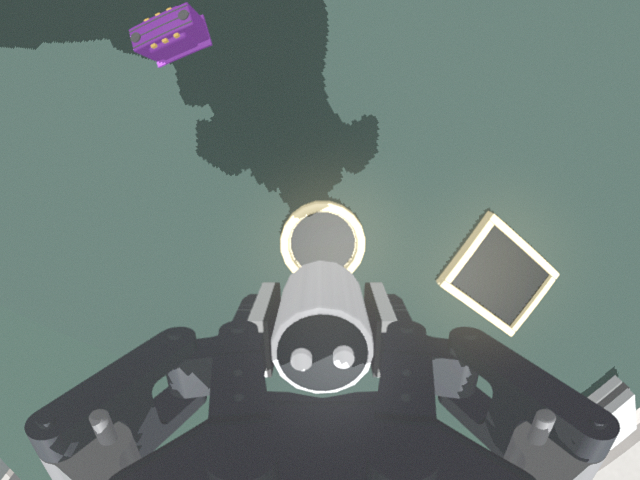

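Wrist view: capacitor held upright, top centred about (323,347). The narrow nest ring runs x 280–366, top y 201, centre about (323,243). The big nest is centred at (498,273).

```bash
python3 - <<'E'
from meas import *
v=load("w6")
print((v.plane([(323,243),(280,242),(366,242),(322,201)],.011)*1000).round(1).tolist())
print("cap",(v.plane([(323,347)],.160)*1000).round(1))
c=v.plane([(490,211),(559,274),(511,336),(437,282)],.011)*1000;print("bignest",c.round(1).tolist(),c.mean(0))
E
```

```text
[[387.6, -317.4], [360.9, -301.8], [415.1, -331.8], [401.6, -290.4]]
cap [[ 388.  -311.4]]
bignest [[510.5, -356.9], [553.4, -441.8], [491.5, -472.8], [449.4, -387.5]] [ 501.20242474 -414.74925643]
```

play_rows:
  deltas:
    - [[2,2,8],[0,-0.5,0],1]
    - [[1,1.5,12],[0,-0.4,0.3],1]
    - [[0,0,12],[0,0,0],1]
    - [[0,0,12],[0,0,0],1]
    - [[0,0,12],[0,0,0],1]
    - [[0,0,12],[0,0,0],1]
    - [[0,0,10],[0,0,0],1]
    - [[0,0,2],[0,0,0],1]
    - [[0,0,0],[0,0,0],1]
    - [[0,0,0],[0,0,0],1]

```text
time_s: 17.12
ee_pos: [0.3881, -0.3099, 0.2112]
ee_rot: [-3.141, 0.003, -0.502]
wrist_force: [0.1, 0.1, 0.1]
gripper_width: 0.0345
```

```bash
python3 -c "
from lib import *
go(387.5,-316,42,-28.3,4)"
```

```text
yaw now [-180.     0.2  -28.8] grasp [ 388.1 -309.9   56.2] w 0.0345 F [0.1 0.1 0.1] t 17.12
4 rows of [0.6, 1.4, 3.6] [-0.01, 0.05, -0.12]
```

play_rows:
  deltas:
    - [[1.2,3,0],[0,0,0],1]
    - [[1,2.5,0],[0,0,0],1]
    - [[0,0,3],[0,0,0],1]
    - [[0,0,3],[0,0,0],1]
    - [[0,0,3],[0,0,0],1]
    - [[0,0,2],[0,0,0],1]
    - [[0,0,1],[0,0,0],1]
    - [[0,0,0],[0,0,0],1]
    - [[0,0,0],[0,0,0],1]
    - [[0,0,0],[0,0,0],1]

```text
time_s: 17.95
ee_pos: [0.388, -0.317, 0.1999]
ee_rot: [3.141, -0.0, -0.502]
wrist_force: [-0.4, 0.2, -2.1]
gripper_width: 0.0348
```

```bash
python3 -c "
from lib import *
go(387.5,-316,39,-28.3,4)"
```

```text
yaw now [180.   -0.  -28.8] grasp [ 388.  -317.    44.9] w 0.0348 F [-0.4  0.2 -2.1] t 17.95
4 rows of [-0.2, -0.2, 1.5] [0.0, -0.0, -0.12]
```

play_rows:
  deltas:
    - [[0,0,1.5],[0,0,0],1]
    - [[0,0,1.5],[0,0,0],1]
    - [[0,0,1],[0,0,0],1]
    - [[0,0,1],[0,0,0],1]
    - [[0,0,0.5],[0,0,0],1]
    - [[0,0,0],[0,0,0],1]
    - [[0,0,0],[0,0,0],1]
    - [[0,0,0],[0,0,0],1]
    - [[0,0,0],[0,0,0],1]
    - [[0,0,0],[0,0,0],1]

```text
time_s: 18.78
ee_pos: [0.3881, -0.3169, 0.194]
ee_rot: [3.141, -0.0, -0.502]
wrist_force: [0.1, -0.4, -0.6]
gripper_width: 0.0347
```

play_rows:
  deltas:
    - [[0,0,0.7],[0,0,0],1]
    - [[0,0,0.7],[0,0,0],1]
    - [[0,0,0],[0,0,0],1]
    - [[0,0,0],[0,0,0],1]
    - [[0,0,0],[0,0,0],1]
    - [[0,0,0],[0,0,0],1]
    - [[0,0,0],[0,0,0],1]
    - [[0,0,0],[0,0,0],1]
    - [[0,0,0],[0,0,0],1]
    - [[0,0,0],[0,0,0],1]

```text
time_s: 19.62
ee_pos: [0.3881, -0.317, 0.194]
ee_rot: [3.141, -0.002, -0.502]
wrist_force: [0.5, 0.6, 0.9]
gripper_width: 0.0349
```

play_rows:
  deltas:
    - [[0,0,0],[0,0,0],-0.3]
    - [[0,0,0],[0,0,0],-1]
    - [[0,0,0],[0,0,0],-1]
    - [[0,0,0],[0,0,0],-1]
    - [[0,0,0],[0,0,0],-1]
    - [[0,0,-10],[0,0,0],-1]
    - [[0,0,-25],[0,0,0],-1]
    - [[0,0,-35],[0,0,0],-1]
    - [[0,0,-35],[0,0,0],-1]
    - [[0,0,-30],[0,0,0],-1]

```text
time_s: 20.45
ee_pos: [0.3861, -0.3153, 0.3272]
ee_rot: [-3.14, 0.012, -0.502]
wrist_force: [1.4, 0.1, -0.7]
gripper_width: 0.0854
```

```bash
python3 look.py w7; python3 -c "
from meas import *
v=load('w7')
creams(v);
g=cv2.cvtColor(v.img,cv2.COLOR_RGB2GRAY)
c=cv2.HoughCircles(cv2.medianBlur(g[150:330,220:430],3),cv2.HOUGH_GRADIENT,1.5,10,param1=100,param2=30,minRadius=15,maxRadius=60)
print(None if c is None else (c[0][:5]+[220,150,0]).round(1))
cv2.imwrite('pics/w7c.png',cv2.resize(v.img[150:330,220:430,::-1],None,fx=2,fy=2))
go(636,16,160,26,18)"
```

```text
[ 0.3871 -0.3162  0.3327] [-180.     0.3  -28.8]
cream (434, 202, 120, 121) [ 502.2 -416.9  101.    72.6  -63.3]
cream (289, 191, 80, 72) [ 387.6 -315.2   63.5   56.2  -22.4]
[[325.8 230.2  36.6]
 [333.2 248.2  24.5]
 [315.2 233.2  42.8]
 [324.2 219.8  33.2]
 [334.8 237.8  29.7]]
yaw now [-180.     0.3  -28.8] grasp [ 387.1 -316.2  177.7] w 0.0854 F [ 1.7 -1.1  4.7] t 20.5
18 rows of [13.4, -19.9, 1.0] [-0.01, 0.01, -3.04]
```

View pics/w7c.png

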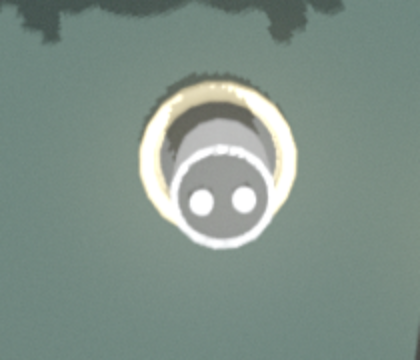

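The crop shows the capacitor upright inside the ring, top centre (331,248.5) in the full image and ring centre about (329,227.5).

play_rows:
  deltas:
    - [[13.5,-20,0],[0,0,-3],-1]
    - [[13.5,-20,0],[0,0,-3],-1]
    - [[13.5,-20,0],[0,0,-3],-1]
    - [[13.5,-20,0],[0,0,-3],-1]
    - [[13.5,-20,0],[0,0,-3],-1]
    - [[13.5,-20,0],[0,0,-3],-1]
    - [[13.5,-20,0],[0,0,-3],-1]
    - [[13.5,-20,0],[0,0,-3],-1]
    - [[13.5,-20,0],[0,0,-3],-1]
    - [[13.5,-20,0],[0,0,-3],-1]

```text
time_s: 21.33
ee_pos: [0.5733, -0.1567, 0.338]
ee_rot: [3.137, -0.004, 0.036]
wrist_force: [0.7, 0.2, 0.1]
gripper_width: 0.0855
```

```bash
python3 -c "
from meas import *
v=load('w7');print('cap',v.plane([(331,248.5)],.056)*1000,'ring',v.plane([(329,227.5)],.011)*1000)
go(636,16,160,26,9)"
```

```text
cap [[ 386.83432666 -320.85301546]] ring [[ 387.77238384 -316.74608299]]
yaw now [179.7  -0.3   2.1] grasp [ 573.3 -156.7  183. ] w 0.0855 F [0.7 0.2 0.1] t 21.33
9 rows of [11.1, -17.3, 2.5] [0.03, -0.02, -2.66]
```

play_rows:
  deltas:
    - [[11,-18,2.5],[0,0,-2.6],-1]
    - [[11,-18,2.5],[0,0,-2.6],-1]
    - [[11,-18,2.5],[0,0,-2.6],-1]
    - [[11,-18,2.5],[0,0,-2.6],-1]
    - [[11,-18,2.5],[0,0,-2.6],-1]
    - [[11,-18,2.5],[0,0,-2.6],-1]
    - [[11,-18,2.5],[0,0,-2.6],-1]
    - [[11,-16,2.5],[0,0,-2.6],-1]
    - [[8,-10,2.5],[0,0,-2.6],-1]
    - [[0,0,0],[0,0,0],-1]

```text
time_s: 22.17
ee_pos: [0.6392, 0.0245, 0.3116]
ee_rot: [3.136, -0.002, 0.473]
wrist_force: [0.2, -0.9, -0.8]
gripper_width: 0.0853
```

```bash
python3 look.py w8
```

```text
[0.639  0.0236 0.3118] [ 1.797e+02 -1.000e-01  2.690e+01]
```

View pics/w8.png

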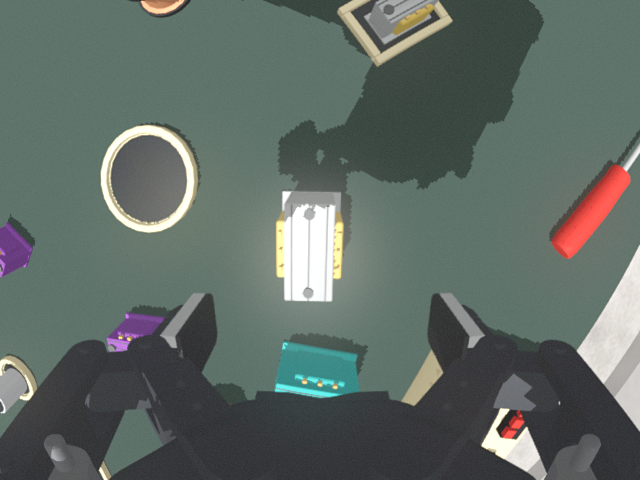

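Wrist view: big transformer upright with bolts at (309,214) and (308,293), turquoise look-alike behind it at (317,370), wide nest at (149,178).

```bash
python3 - <<'E'
from meas import *
v=load("w8");w1=load("w1");creams(v)
p=v.plane([(309,214),(308,293)],.054)*1000;m=p.mean(0);d=p[0]-p[1];a=np.degrees(np.arctan2(d[1],d[0]))
print(p.round(1).tolist(),m,a,np.hypot(*d))
print("yellow",(v.plane([(277,245),(342,245)],.046)*1000).round(1))
print("bolt two-view",tri(va,(309.5,187),v,(308.5,254)))
go(m[0],m[1],30,a-90,8)
E
```

```text
cream (332, 211, 12, 69) [657.4  18.2  53.8   7.3 -64.3]
cream (276, 210, 9, 68) [617.8  -0.7  53.1   6.3 -64.8]
cream (100, 125, 98, 108) [499.1  -2.1  88.1  85.5  27.6]
[[624.3, 38.6], [647.5, -9.3]] [635.8788739  14.6722618] 115.82066131161346 53.27081393336412
yellow [[615.2   8.9]
 [653.4  28.4]]
bolt two-view (array([0.63843425, 0.01509907, 0.05838892]), np.float64(0.0069467670822400615))
yaw now [ 1.797e+02 -1.000e-01  2.690e+01] grasp [639.   23.6 156.8] w 0.0857 F [ 0.1 -0.3 -0.3] t 22.22
8 rows of [-0.9, 0.8, 15.9] [0.04, -0.01, 0.14]
```

play_rows:
  deltas:
    - [[-2.5,2,12],[0.2,0,0.5],-1]
    - [[-2.5,2,17],[0,0,0.4],-1]
    - [[0,0,18],[0,0,0],-1]
    - [[0,0,18],[0,0,0],-1]
    - [[0,0,18],[0,0,0],-1]
    - [[0,0,18],[0,0,0],-1]
    - [[0,0,14],[0,0,0],-1]
    - [[0,0,7],[0,0,0],-1]
    - [[0,0,0],[0,0,0],-1]
    - [[0,0,0],[0,0,0],-1]

```text
time_s: 23.05
ee_pos: [0.6358, 0.0093, 0.1876]
ee_rot: [3.136, -0.004, 0.434]
wrist_force: [-0.4, 0.0, 0.8]
gripper_width: 0.0856
```

```bash
python3 -c "
from lib import *
go(635.5,15,27,26,2)"
```

```text
yaw now [179.7  -0.2  24.9] grasp [635.8   9.3  32.6] w 0.0856 F [-0.4  0.   0.8] t 23.05
2 rows of [1.1, -2.7, 2.8] [0.16, -0.12, -0.55]
```

play_rows:
  deltas:
    - [[1,-2.7,2.8],[0.2,-0.1,-0.5],-1]
    - [[1,-2.7,2.8],[0,0,-0.5],-1]
    - [[0,0,0],[0,0,0],-1]
    - [[0,0,0],[0,0,0],1]
    - [[0,0,0],[0,0,0],1]
    - [[0,0,0],[0,0,0],1]
    - [[0,0,0],[0,0,0],1]
    - [[0,0,0],[0,0,0],1]
    - [[0,0,0],[0,0,0],1]
    - [[0,0,0],[0,0,0],1]

```text
time_s: 23.88
ee_pos: [0.6364, 0.0153, 0.186]
ee_rot: [3.137, -0.007, 0.453]
wrist_force: [-0.0, 0.7, 0.0]
gripper_width: 0.0433
```

play_rows:
  deltas:
    - [[0,0,0],[0,0,0],1]
    - [[0,0,0],[0,0,0],1]
    - [[0,0,-5],[0,0,0],1]
    - [[0,0,-10],[0,0,0],1]
    - [[0,0,-20],[0,0,0],1]
    - [[0,0,-25],[0,0,0],1]
    - [[0,0,-25],[0,0,0],1]
    - [[0,0,-25],[0,0,0],1]
    - [[0,0,-25],[0,0,0],1]
    - [[0,0,-15],[0,0,0],1]

```text
time_s: 24.72
ee_pos: [0.6327, 0.0154, 0.3393]
ee_rot: [-3.14, 0.006, 0.453]
wrist_force: [0.8, -0.3, -4.9]
gripper_width: 0.0436
```

```bash
python3 -c "
from lib import *
go(501,-415,185,26.8,18)
go(500,-120,190,26.8,8)"
```

```text
yaw now [-179.9    0.3   25.9] grasp [632.7  15.4 184.3] w 0.0436 F [ 0.8 -0.3 -4.9] t 24.72
18 rows of [-17.2, 18.2, -0.0] [-0.01, 0.02, -0.05]
yaw now [-179.9    0.3   25.9] grasp [632.7  15.4 184.3] w 0.0436 F [ 0.8 -0.3 -4.9] t 24.72
8 rows of [-22.4, 7.8, -0.7] [-0.01, 0.04, -0.11]
```

play_rows:
  deltas:
    - [[-17,18,0],[0,0,0],1]
    - [[-17,18,0],[0,0,0],1]
    - [[-17,18,0],[0,0,0],1]
    - [[-17,18,0],[0,0,0],1]
    - [[-17,18,0],[0,0,0],1]
    - [[-17,18,0],[0,0,0],1]
    - [[-17,18,0],[0,0,0],1]
    - [[-17,18,0],[0,0,0],1]
    - [[-17,18,0],[0,0,0],1]
    - [[-17,18,0],[0,0,0],1]

```text
time_s: 25.55
ee_pos: [0.5563, -0.2251, 0.3519]
ee_rot: [3.14, -0.006, 0.462]
wrist_force: [0.6, -0.2, -4.4]
gripper_width: 0.043
```

```bash
python3 -c "
from lib import *
go(501,-415,150,26.8,8)"
```

```text
yaw now [179.9  -0.3  26.4] grasp [ 556.3 -225.1  196.9] w 0.043 F [ 0.6 -0.2 -4.4] t 25.55
8 rows of [-16.8, 18.1, 5.8] [0.02, -0.04, -0.04]
```

play_rows:
  deltas:
    - [[-17,18.5,5],[0,0,0],1]
    - [[-17,18.5,5],[0,0,0],1]
    - [[-17,18.5,5],[0,0,0],1]
    - [[-17,18.5,5],[0,0,0],1]
    - [[-17,18.5,5],[0,0,0],1]
    - [[-17,18.5,5],[0,0,0],1]
    - [[-15,16,5],[0,0,0],1]
    - [[-7,8,5],[0,0,0],1]
    - [[0,0,0],[0,0,0],1]
    - [[0,0,0],[0,0,0],1]

```text
time_s: 26.38
ee_pos: [0.4983, -0.4134, 0.3155]
ee_rot: [3.138, -0.006, 0.456]
wrist_force: [1.0, 0.7, -4.7]
gripper_width: 0.0435
```

```bash
python3 look.py w9; python3 -c "
from meas import *
creams(load('w9'));go(501,-415,65,26.8,8)"
```

```text
[ 0.4985 -0.413   0.3155] [179.8  -0.3  26.1]
cream (369, 261, 21, 124) [ 582.3 -468.5  119.3   12.4  -64. ]
cream (254, 259, 22, 126) [ 494.9 -510.2  120.9   13.   -63.9]
cream (272, 172, 96, 46) [ 488.  -390.    70.8   33.8   26.8]
cream (200, 14, 82, 80) [ 391.7 -320.1   61.9   55.2   72.9]
yaw now [179.8  -0.3  26.1] grasp [ 498.5 -413.   160.5] w 0.0433 F [ 0.4  0.1 -4.3] t 26.43
8 rows of [0.1, 0.3, 11.9] [0.02, -0.04, -0.08]
```

View pics/w9.png

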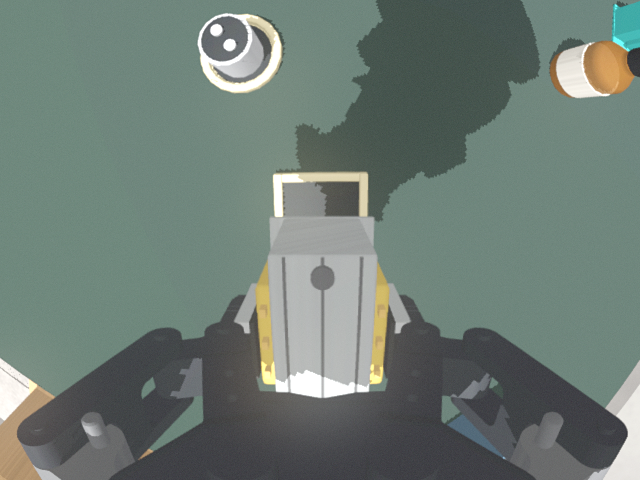

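Wrist view: the big transformer is held straight, with its front bolt at (322,277). The big nest's far outer corners are at (274,173) and (368,173).

```bash
python3 - <<'E'
from meas import *
v=load("w9")
p=v.plane([(274,173),(368,173)],.011)*1000;d=p[1]-p[0];u=d/np.linalg.norm(d)
print(p.round(1).tolist(),np.linalg.norm(d),np.degrees(np.arctan2(u[1],u[0])),"centre",p.mean(0)-46*np.array([-u[1],u[0]]))
b=v.plane([(322,277),(270,248),(375,248)],.1835)*1000;e=b[2]-b[1];e/=np.linalg.norm(e);n=np.array([-e[1],e[0]])
print("bolt",b.round(1).tolist(),"T centre",b[0]-26.6*n,(b[1]+b[2])/2-33*n,np.degrees(np.arctan2(e[1],e[0])))
E
```

```text
[[450.5, -390.4], [512.8, -359.9]] 69.4712669724303 26.0934506924047 centre [ 501.87809258 -416.48189181]
bolt [[488.0, -389.0], [470.8, -387.7], [497.8, -374.5]] T centre [ 499.67759396 -412.94356666] [ 498.75343709 -410.72786706] 26.033197899393702
```

play_rows:
  deltas:
    - [[0.3,2,8],[0.1,-0.2,-0.3],1]
    - [[0.3,1,14],[0,0,0],1]
    - [[0,0,14],[0,0,0],1]
    - [[0,0,14],[0,0,0],1]
    - [[0,0,14],[0,0,0],1]
    - [[0,0,14],[0,0,0],1]
    - [[0,0,10],[0,0,0],1]
    - [[0,0,3],[0,0,0],1]
    - [[0,0,0],[0,0,0],1]
    - [[0,0,0],[0,0,0],1]

```text
time_s: 27.27
ee_pos: [0.5064, -0.4062, 0.2218]
ee_rot: [3.139, -0.004, 0.476]
wrist_force: [-0.3, 1.3, -4.5]
gripper_width: 0.0432
```

```bash
python3 -c "
from lib import *
go(501,-416.5,42,26.5,2)"
```

```text
yaw now [179.9  -0.2  27.3] grasp [ 506.4 -406.2   66.8] w 0.0432 F [-0.3  1.3 -4.5] t 27.27
2 rows of [-4.8, 3.3, 12.4] [0.07, -0.12, 0.4]
```

play_rows:
  deltas:
    - [[-4.5,3.3,2],[0,-0.2,0.4],1]
    - [[-4.5,3.3,4],[0,0,0.4],1]
    - [[0,0,5],[0,0,0],1]
    - [[0,0,5],[0,0,0],1]
    - [[0,0,4],[0,0,0],1]
    - [[0,0,2],[0,0,0],1]
    - [[0,0,0],[0,0,0],1]
    - [[0,0,0],[0,0,0],1]
    - [[0,0,0],[0,0,0],1]
    - [[0,0,0],[0,0,0],1]

```text
time_s: 28.1
ee_pos: [0.5015, -0.4183, 0.2003]
ee_rot: [3.135, -0.002, 0.46]
wrist_force: [-0.4, -0.7, -4.7]
gripper_width: 0.0431
```

```bash
python3 -c "
from lib import *
go(501,-416.5,40,26.5,2)"
```

```text
yaw now [ 1.796e+02 -1.000e-01  2.640e+01] grasp [ 501.5 -418.3   45.3] w 0.0431 F [-0.4 -0.7 -4.7] t 28.1
2 rows of [0.2, -0.9, 2.7] [0.19, -0.06, -0.06]
```

Within tolerance; lower gently to contact (expected 37).

play_rows:
  deltas:
    - [[0,-1,1],[0.3,0,0],1]
    - [[0,-0.5,1.5],[0,0,0],1]
    - [[0,0,1.5],[0,0,0],1]
    - [[0,0,1],[0,0,0],1]
    - [[0,0,1],[0,0,0],1]
    - [[0,0,0.7],[0,0,0],1]
    - [[0,0,0],[0,0,0],1]
    - [[0,0,0],[0,0,0],1]
    - [[0,0,0],[0,0,0],1]
    - [[0,0,0],[0,0,0],1]

```text
time_s: 28.93
ee_pos: [0.5011, -0.4167, 0.1935]
ee_rot: [3.14, -0.003, 0.461]
wrist_force: [-0.4, 0.0, -5.0]
gripper_width: 0.0432
```

play_rows:
  deltas:
    - [[0,0,1],[0,0,0],1]
    - [[0,0,0.7],[0,0,0],1]
    - [[0,0,0],[0,0,0],1]
    - [[0,0,0],[0,0,0],1]
    - [[0,0,0],[0,0,0],1]
    - [[0,0,0],[0,0,0],1]
    - [[0,0,0],[0,0,0],1]
    - [[0,0,0],[0,0,0],1]
    - [[0,0,0],[0,0,0],1]
    - [[0,0,0],[0,0,0],1]

```text
time_s: 29.77
ee_pos: [0.5012, -0.4168, 0.192]
ee_rot: [3.139, -0.003, 0.461]
wrist_force: [-1.0, 1.1, -4.4]
gripper_width: 0.0434
```

play_rows:
  deltas:
    - [[0,0,0.8],[0,0,0],1]
    - [[0,0,0],[0,0,0],1]
    - [[0,0,0],[0,0,0],1]
    - [[0,0,0],[0,0,0],1]
    - [[0,0,0],[0,0,0],1]
    - [[0,0,0],[0,0,0],1]
    - [[0,0,0],[0,0,0],1]
    - [[0,0,0],[0,0,0],1]
    - [[0,0,0],[0,0,0],1]
    - [[0,0,0],[0,0,0],1]

```text
time_s: 30.6
ee_pos: [0.5013, -0.4168, 0.192]
ee_rot: [3.139, -0.003, 0.461]
wrist_force: [-0.2, 0.6, -2.8]
gripper_width: 0.0434
```

play_rows:
  deltas:
    - [[0,0,0.8],[0,0,0],1]
    - [[0,0,0],[0,0,0],1]
    - [[0,0,0],[0,0,0],1]
    - [[0,0,0],[0,0,0],1]
    - [[0,0,0],[0,0,0],1]
    - [[0,0,0],[0,0,0],1]
    - [[0,0,0],[0,0,0],1]
    - [[0,0,0],[0,0,0],1]
    - [[0,0,0],[0,0,0],1]
    - [[0,0,0],[0,0,0],1]

```text
time_s: 31.43
ee_pos: [0.5012, -0.4168, 0.192]
ee_rot: [3.138, -0.003, 0.461]
wrist_force: [-1.0, 0.3, -1.8]
gripper_width: 0.0435
```

Contact (the weight is being taken). Release and rise.

play_rows:
  deltas:
    - [[0,0,0],[0,0,0],-0.3]
    - [[0,0,0],[0,0,0],-1]
    - [[0,0,0],[0,0,0],-1]
    - [[0,0,0],[0,0,0],-1]
    - [[0,0,0],[0,0,0],-1]
    - [[0,0,-10],[0,0,0],-1]
    - [[0,0,-25],[0,0,0],-1]
    - [[0,0,-35],[0,0,0],-1]
    - [[0,0,-35],[0,0,0],-1]
    - [[0,0,-30],[0,0,0],-1]

```text
time_s: 32.27
ee_pos: [0.4994, -0.4155, 0.3277]
ee_rot: [-3.136, 0.001, 0.461]
wrist_force: [0.6, -0.7, -0.4]
gripper_width: 0.0856
```

```bash
python3 look.py w10; python3 -c "
from meas import *
go(370.5,309,165,26,25)"
```

```text
[ 0.5002 -0.4162  0.3345] [179.9  -0.2  26.4]
yaw now [179.9  -0.2  26.4] grasp [ 500.2 -416.2  179.5] w 0.0851 F [ 1.5 -0.4  4.2] t 32.32
25 rows of [8.2, -28.3, 0.6] [0.0, -0.01, 0.02]
```

View pics/w10.png

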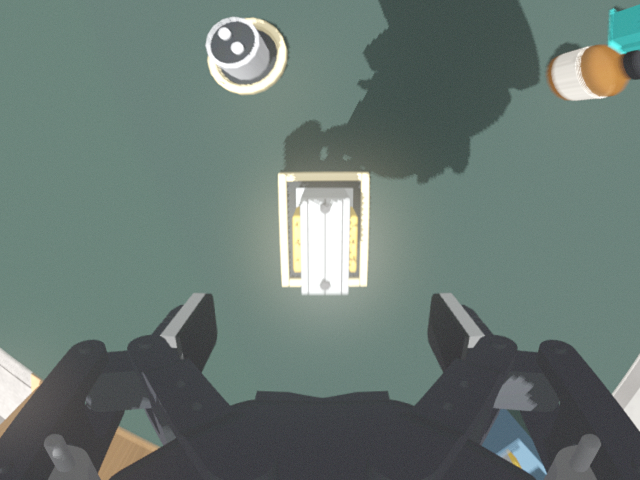

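Wrist view: the big transformer lies inside its tray (foot plate x 296–353, inner rim about 288–361), aligned with it. The capacitor sits in its ring and the bottle stands at (600,72). On to the toroid.

play_rows:
  deltas:
    - [[8,-28,0],[0,0,0],-1]
    - [[8,-28,0],[0,0,0],-1]
    - [[8,-28,0],[0,0,0],-1]
    - [[8,-28,0],[0,0,0],-1]
    - [[8,-28,0],[0,0,0],-1]
    - [[8,-28,0],[0,0,0],-1]
    - [[8,-28,0],[0,0,0],-1]
    - [[8,-28,0],[0,0,0],-1]
    - [[8,-28,0],[0,0,0],-1]
    - [[8,-28,0],[0,0,0],-1]

```text
time_s: 33.15
ee_pos: [0.4457, -0.1242, 0.3428]
ee_rot: [3.121, -0.014, 0.453]
wrist_force: [0.8, -0.3, -0.2]
gripper_width: 0.0852
```

play_rows:
  deltas:
    - [[8,-28,0],[0,0,0],-1]
    - [[8,-28,0],[0,0,0],-1]
    - [[8,-28,0],[0,0,0],-1]
    - [[8,-28,0],[0,0,0],-1]
    - [[8,-28,0],[0,0,0],-1]
    - [[8,-28,0],[0,0,0],-1]
    - [[8,-28,0],[0,0,0],-1]
    - [[8,-28,0],[0,0,0],-1]
    - [[8,-28,0],[0,0,0],-1]
    - [[8,-28,0],[0,0,0],-1]

```text
time_s: 33.98
ee_pos: [0.389, 0.1758, 0.3456]
ee_rot: [3.117, -0.027, 0.451]
wrist_force: [1.4, -0.1, -0.1]
gripper_width: 0.0855
```

```bash
python3 -c "
from lib import *
go(370.5,309,150,26,7)"
```

```text
yaw now [178.6  -1.5  25.9] grasp [389.  175.8 190.6] w 0.0855 F [ 1.4 -0.1 -0.1] t 33.98
7 rows of [5.8, -18.4, 5.6] [0.21, -0.22, -0.02]
```

play_rows:
  deltas:
    - [[6,-19,5],[0.4,-0.4,0],-1]
    - [[6,-19,5],[0.4,-0.4,0],-1]
    - [[6,-19,5],[0.4,-0.4,0],-1]
    - [[6,-19,5],[0.2,-0.2,0],-1]
    - [[6,-19,5],[0,0,0],-1]
    - [[5,-15,5],[0,0,0],-1]
    - [[2,-7,5],[0,0,0],-1]
    - [[0,0,0],[0,0,0],-1]
    - [[0,0,0],[0,0,0],-1]
    - [[0,0,0],[0,0,0],-1]

```text
time_s: 34.82
ee_pos: [0.368, 0.3079, 0.3148]
ee_rot: [-3.139, -0.012, 0.459]
wrist_force: [0.3, 0.8, 0.6]
gripper_width: 0.0852
```

```bash
python3 look.py w11; python3 - <<'E'
from meas import *
v=load("w11");w4=load("w4")
for c in blobs(v,(3,100,50),(18,255,255),300):
  (x,y),r=cv2.minEnclosingCircle(c.astype(np.float32));print((x,y),r,"z15",rect(v,c,.015),"z25",rect(v,c,.025))
E
```

```text
[0.3681 0.3077 0.315 ] [-179.9   -0.7   26.3]
(320.5, 233.72500610351562) 42.08602523803711 z15 [372.2 306.9  64.3  60.9 -65.3] z25 [371.  309.1  61.9  58.6 -65.3]
```

View pics/w11.png

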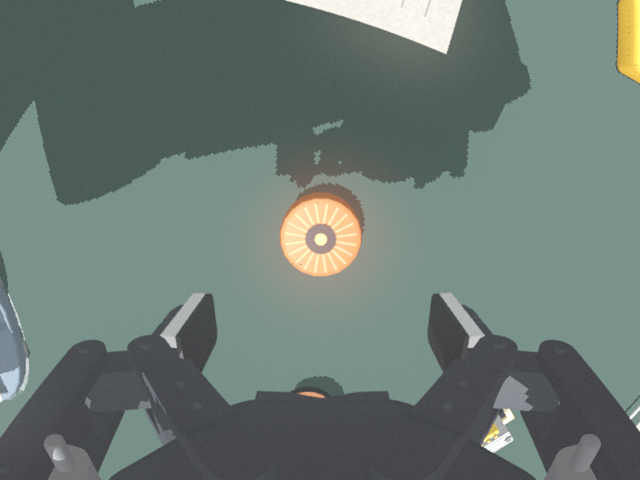

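```bash
python3 - <<'E'
from meas import *
v=load("w11");w4=load("w4")
p=v.plane([(321,239)],.030)[0]*1000;print(p,tri(w4,(34,250),v,(321,239)))
go(p[0],p[1],20,26,8)
E
```

```text
[371.97247221 307.58016535] (array([0.37116475, 0.30798379, 0.03461479]), np.float64(0.0013985559111877389))
yaw now [-179.9   -0.7   26.3] grasp [368.1 307.7 160. ] w 0.0852 F [ 1.2  0.3 -0.1] t 34.87
8 rows of [0.3, 0.2, 17.5] [-0.02, -0.09, 0.04]
```

play_rows:
  deltas:
    - [[1,0,10],[0,-0.4,0],-1]
    - [[0.5,0,16],[0,-0.3,0.3],-1]
    - [[0,0,18],[0,0,0],-1]
    - [[0,0,18],[0,0,0],-1]
    - [[0,0,18],[0,0,0],-1]
    - [[0,0,16],[0,0,0],-1]
    - [[0,0,8],[0,0,0],-1]
    - [[0,0,2],[0,0,0],-1]
    - [[0,0,0],[0,0,0],-1]
    - [[0,0,0],[0,0,0],-1]

```text
time_s: 35.7
ee_pos: [0.3721, 0.3028, 0.2044]
ee_rot: [-3.139, -0.001, 0.444]
wrist_force: [0.8, 0.1, -0.8]
gripper_width: 0.0853
```

```bash
python3 -c "
from lib import *
go(371.5,308,20,26,4)"
```

```text
yaw now [-1.799e+02 -1.000e-01  2.540e+01] grasp [372.1 302.8  49.4] w 0.0853 F [ 0.8  0.1 -0.8] t 35.7
4 rows of [0.4, -1.2, 7.3] [-0.03, -0.02, -0.14]
```

play_rows:
  deltas:
    - [[1,-3,0],[0,0,0],-1]
    - [[0.5,-1.5,3],[0,0,0],-1]
    - [[0,0,6],[0,0,0],-1]
    - [[0,0,6],[0,0,0],-1]
    - [[0,0,6],[0,0,0],-1]
    - [[0,0,4],[0,0,0],-1]
    - [[0,0,2],[0,0,0],-1]
    - [[0,0,0],[0,0,0],-1]
    - [[0,0,0],[0,0,0],-1]
    - [[0,0,0],[0,0,0],-1]

```text
time_s: 36.53
ee_pos: [0.3724, 0.309, 0.1769]
ee_rot: [-3.138, -0.005, 0.444]
wrist_force: [0.1, 0.4, 0.3]
gripper_width: 0.0853
```

```bash
python3 -c "
from lib import *
go(371.5,308,19,26,2)"
```

```text
yaw now [-179.8   -0.3   25.5] grasp [372.4 309.   21.9] w 0.0853 F [0.1 0.4 0.3] t 36.53
2 rows of [-0.6, 0.3, 1.4] [-0.1, -0.16, -0.27]
```

play_rows:
  deltas:
    - [[-0.5,0.3,1.4],[0,0,0],-1]
    - [[-0.5,0.3,1.4],[0,0,0],-1]
    - [[0,0,0],[0,0,0],1]
    - [[0,0,0],[0,0,0],1]
    - [[0,0,0],[0,0,0],1]
    - [[0,0,0],[0,0,0],1]
    - [[0,0,0],[0,0,0],1]
    - [[0,0,0],[0,0,0],1]
    - [[0,0,0],[0,0,0],1]
    - [[0,0,0],[0,0,0],1]

```text
time_s: 37.37
ee_pos: [0.3715, 0.3077, 0.1747]
ee_rot: [-3.138, -0.005, 0.444]
wrist_force: [-1.0, 0.1, 0.3]
gripper_width: 0.0584
```

play_rows:
  deltas:
    - [[0,0,0],[0,0,0],1]
    - [[0,0,0],[0,0,0],1]
    - [[0,0,-5],[0,0,0],1]
    - [[0,0,-10],[0,0,0],1]
    - [[0,0,-20],[0,0,0],1]
    - [[0,0,-25],[0,0,0],1]
    - [[0,0,-25],[0,0,0],1]
    - [[0,0,-25],[0,0,0],1]
    - [[0,0,-20],[0,0,0],1]
    - [[0,0,-10],[0,0,0],1]

```text
time_s: 38.2
ee_pos: [0.3693, 0.3055, 0.3185]
ee_rot: [-3.141, 0.004, 0.444]
wrist_force: [0.3, 0.0, -3.6]
gripper_width: 0.0588
```

```bash
python3 -c "
from lib import *
go(498,-2,150,26,16)"
```

```text
yaw now [-179.9    0.3   25.5] grasp [369.3 305.5 163.5] w 0.0588 F [ 0.3  0.  -3.6] t 38.2
16 rows of [-1.1, 20.8, 0.8] [-0.0, 0.02, -0.03]
```

play_rows:
  deltas:
    - [[-1,21,0],[0,0,0],1]
    - [[-1,21,0],[0,0,0],1]
    - [[-1,21,0],[0,0,0],1]
    - [[-1,21,0],[0,0,0],1]
    - [[-1,21,0],[0,0,0],1]
    - [[-1,21,0],[0,0,0],1]
    - [[-1,21,0],[0,0,0],1]
    - [[-1,21,0],[0,0,0],1]
    - [[-1,21,0],[0,0,0],1]
    - [[-1,21,0],[0,0,0],1]

```text
time_s: 39.03
ee_pos: [0.4522, 0.1065, 0.3243]
ee_rot: [-3.138, -0.003, 0.452]
wrist_force: [0.1, 0.4, -4.0]
gripper_width: 0.0584
```

```bash
python3 -c "
from lib import *
go(498,-2,120,26,7)"
```

```text
yaw now [-179.8   -0.2   25.9] grasp [452.2 106.5 169.3] w 0.0584 F [ 0.1  0.4 -4. ] t 39.03
7 rows of [-0.9, 16.8, 7.0] [-0.03, -0.02, -0.02]
```

play_rows:
  deltas:
    - [[-1,17,5],[0,0,0],1]
    - [[-1,17,5],[0,0,0],1]
    - [[-1,17,5],[0,0,0],1]
    - [[-1,17,5],[0,0,0],1]
    - [[-1,17,5],[0,0,0],1]
    - [[-1,14,5],[0,0,0],1]
    - [[0,6,5],[0,0,0],1]
    - [[0,0,0],[0,0,0],1]
    - [[0,0,0],[0,0,0],1]
    - [[0,0,0],[0,0,0],1]

```text
time_s: 39.87
ee_pos: [0.4937, 0.0012, 0.2888]
ee_rot: [-3.138, -0.002, 0.446]
wrist_force: [1.0, -0.6, -3.0]
gripper_width: 0.0586
```

```bash
python3 look.py w12; python3 -c "
from meas import *
creams(load('w12'));go(498,-2,45,26,8)"
```

```text
[0.4937 0.0013 0.2889] [-1.798e+02 -1.000e-01  2.560e+01]
cream (259, 349, 61, 46) [ 521.4 -106.4   52.6   33.2  -10.4]
cream (310, 329, 24, 21) [528.5 -69.4  17.8  17.6 -64.5]
cream (262, 184, 123, 82) [491.6  11.5  85.6  56.   24. ]
cream (520, 38, 96, 98) [615.  197.   86.1  55.4  61.6]
cream (306, 24, 48, 27) [438.9 124.8  35.5   9.5  -3.4]
yaw now [-1.798e+02 -1.000e-01  2.560e+01] grasp [493.7   1.3 133.9] w 0.0585 F [ 0.2 -0.4 -3.6] t 39.92
8 rows of [0.3, 0.6, 11.1] [-0.02, -0.01, -0.05]
```

View pics/w12.png

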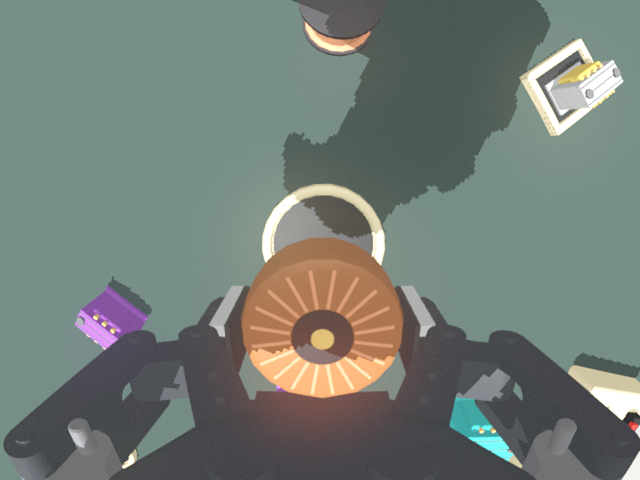

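Wrist view: toroid held flat, top centre (323,338). The wide nest's outer rim has its left at 262, right at 385 and top at (323.5,184).

```bash
python3 - <<'E'
from meas import *
v=load("w12")
p=v.plane([(323.5,184),(262,240),(385,240)],.011)*1000;a=np.radians(25.6);ty=np.array([np.sin(a),-np.cos(a)])
print(p.round(1).tolist(),"centre",p[0]+43*ty,"side mid",p[1:].mean(0),np.linalg.norm(p[1]-p[2]))
print("toroid",v.plane([(323,338)],.144)*1000)
E
```

```text
[[479.3, 36.5], [457.5, -16.8], [534.6, 20.1]] centre [497.8431848   -2.27970619] side mid [496.04377403   1.65345553] 85.52937014151857
toroid [[495.20434716   1.07944045]]
```

play_rows:
  deltas:
    - [[0.5,2,8],[0,0,0],1]
    - [[0.5,1,12],[0,0,0],1]
    - [[0,0,13],[0,0,0],1]
    - [[0,0,13],[0,0,0],1]
    - [[0,0,13],[0,0,0],1]
    - [[0,0,10],[0,0,0],1]
    - [[0,0,5],[0,0,0],1]
    - [[0,0,0],[0,0,0],1]
    - [[0,0,0],[0,0,0],1]
    - [[0,0,0],[0,0,0],1]

```text
time_s: 40.75
ee_pos: [0.4958, 0.0043, 0.2118]
ee_rot: [-3.139, -0.006, 0.455]
wrist_force: [0.7, 0.8, -3.1]
gripper_width: 0.0586
```

```bash
python3 -c "
from lib import *
go(497,-2,32,26,4)"
```

```text
yaw now [-179.9   -0.3   26.1] grasp [495.8   4.3  56.8] w 0.0586 F [ 0.7  0.8 -3.1] t 40.75
4 rows of [-0.4, 1.6, 6.2] [-0.03, -0.09, 0.02]
```

play_rows:
  deltas:
    - [[-1,3.5,1],[0,0,0],1]
    - [[-0.5,2.5,3],[0,0,0],1]
    - [[0,0,4],[0,0,0],1]
    - [[0,0,4],[0,0,0],1]
    - [[0,0,4],[0,0,0],1]
    - [[0,0,2],[0,0,0],1]
    - [[0,0,1],[0,0,0],1]
    - [[0,0,0],[0,0,0],1]
    - [[0,0,0],[0,0,0],1]
    - [[0,0,0],[0,0,0],1]

```text
time_s: 41.58
ee_pos: [0.4982, -0.0025, 0.1925]
ee_rot: [-3.141, -0.009, 0.455]
wrist_force: [0.3, 0.4, -2.6]
gripper_width: 0.0585
```

```bash
python3 -c "
from lib import *
go(497,-2,28,26,4)"
```

```text
yaw now [-180.    -0.5   26.1] grasp [498.2  -2.5  37.5] w 0.0585 F [ 0.3  0.4 -2.6] t 41.58
4 rows of [-0.2, -0.2, 2.4] [-0.01, -0.13, 0.01]
```

play_rows:
  deltas:
    - [[0,0,2],[0,-0.3,0],1]
    - [[0,0,2.5],[0,-0.2,0],1]
    - [[0,0,2.5],[0,0,0],1]
    - [[0,0,1.5],[0,0,0],1]
    - [[0,0,1],[0,0,0],1]
    - [[0,0,0.5],[0,0,0],1]
    - [[0,0,0],[0,0,0],1]
    - [[0,0,0],[0,0,0],1]
    - [[0,0,0],[0,0,0],1]
    - [[0,0,0],[0,0,0],1]

```text
time_s: 42.42
ee_pos: [0.4985, -0.0023, 0.1817]
ee_rot: [-3.141, -0.0, 0.455]
wrist_force: [-0.8, -0.6, -4.2]
gripper_width: 0.0583
```

play_rows:
  deltas:
    - [[0,0,0.8],[0,0,0],1]
    - [[0,0,0],[0,0,0],1]
    - [[0,0,0],[0,0,0],1]
    - [[0,0,0],[0,0,0],1]
    - [[0,0,0],[0,0,0],1]
    - [[0,0,0],[0,0,0],1]
    - [[0,0,0],[0,0,0],1]
    - [[0,0,0],[0,0,0],1]
    - [[0,0,0],[0,0,0],1]
    - [[0,0,0],[0,0,0],1]

```text
time_s: 43.25
ee_pos: [0.4985, -0.0024, 0.1811]
ee_rot: [-3.141, -0.001, 0.455]
wrist_force: [0.7, 0.6, -3.6]
gripper_width: 0.0583
```

play_rows:
  deltas:
    - [[0,0,0.8],[0,0,0],1]
    - [[0,0,0],[0,0,0],1]
    - [[0,0,0],[0,0,0],1]
    - [[0,0,0],[0,0,0],1]
    - [[0,0,0],[0,0,0],1]
    - [[0,0,0],[0,0,0],1]
    - [[0,0,0],[0,0,0],1]
    - [[0,0,0],[0,0,0],1]
    - [[0,0,0],[0,0,0],1]
    - [[0,0,0],[0,0,0],1]

```text
time_s: 44.08
ee_pos: [0.4987, -0.0024, 0.1808]
ee_rot: [3.141, -0.001, 0.455]
wrist_force: [0.4, -0.4, -1.5]
gripper_width: 0.0585
```

play_rows:
  deltas:
    - [[0,0,0.8],[0,0,0],1]
    - [[0,0,0],[0,0,0],1]
    - [[0,0,0],[0,0,0],1]
    - [[0,0,0],[0,0,0],1]
    - [[0,0,0],[0,0,0],1]
    - [[0,0,0],[0,0,0],1]
    - [[0,0,0],[0,0,0],1]
    - [[0,0,0],[0,0,0],1]
    - [[0,0,0],[0,0,0],1]
    - [[0,0,0],[0,0,0],1]

```text
time_s: 44.92
ee_pos: [0.4987, -0.0025, 0.1808]
ee_rot: [3.141, -0.002, 0.455]
wrist_force: [-0.6, -0.2, -1.1]
gripper_width: 0.0585
```

Contact at 25.8, as expected. Release, rise and check.

play_rows:
  deltas:
    - [[0,0,0],[0,0,0],-1]
    - [[0,0,0],[0,0,0],-1]
    - [[0,0,0],[0,0,0],-1]
    - [[0,0,0],[0,0,0],-1]
    - [[0,0,0],[0,0,0],-1]
    - [[0,0,-10],[0,0,0],-1]
    - [[0,0,-25],[0,0,0],-1]
    - [[0,0,-35],[0,0,0],-1]
    - [[0,0,-35],[0,0,0],-1]
    - [[0,0,-30],[0,0,0],-1]

```text
time_s: 45.75
ee_pos: [0.4964, -0.0025, 0.3145]
ee_rot: [-3.137, 0.009, 0.455]
wrist_force: [1.9, -0.3, 0.1]
gripper_width: 0.0853
```

play_rows:
  deltas:
    - [[0,0,-30],[0,0,0],-1]
    - [[0,0,-30],[0,0,0],-1]
    - [[0,0,-30],[0,0,0],-1]
    - [[0,0,-30],[0,0,0],-1]
    - [[0,0,-15],[0,0,0],-1]
    - [[0,0,0],[0,0,0],-1]
    - [[0,0,0],[0,0,0],-1]
    - [[0,0,0],[0,0,0],-1]
    - [[0,0,0],[0,0,0],-1]
    - [[0,0,0],[0,0,0],-1]

```text
time_s: 46.58
ee_pos: [0.4962, -0.0024, 0.4614]
ee_rot: [-3.141, 0.001, 0.455]
wrist_force: [0.1, -0.0, -0.1]
gripper_width: 0.0853
```

```bash
python3 look.py w13; python3 -c "
from lib import *
v=shot('scene')
cv2.imwrite('pics/s13.png',cv2.resize(v.img[150:400,130:440,::-1],None,fx=2.4,fy=2.4))"
```

```text
[ 0.4962 -0.0025  0.4613] [-1.799e+02  1.000e-01  2.610e+01]
```

View pics/w13.png

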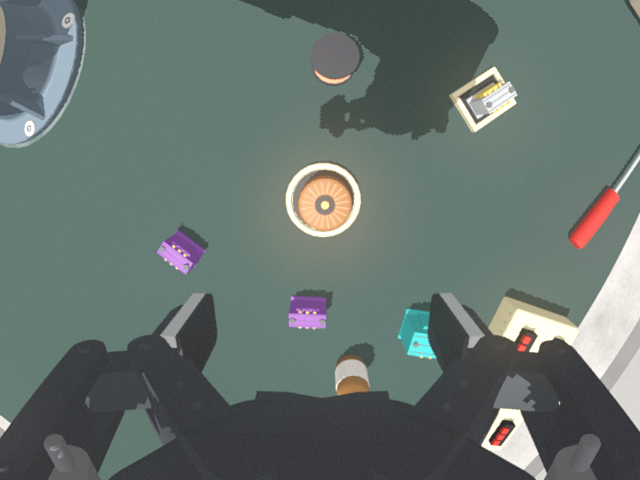

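View pics/s13.png

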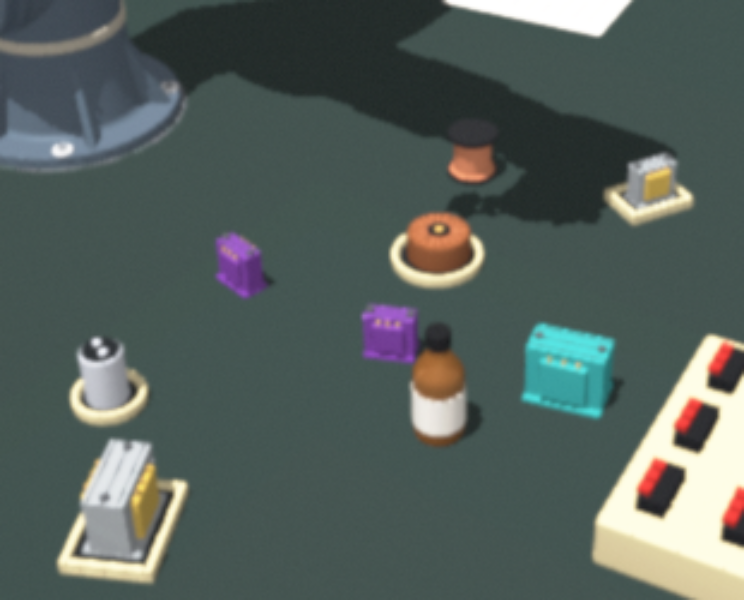

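Both views show all four parts upright in their trays, and the bottle, spool and look-alikes still standing. One numeric check on the capacitor and toroid before handing in.

```bash
python3 - <<'E'
from meas import *
v=load("w10");print("cap",v.plane([(233,43)],.056)*1000,"ring",v.plane([(247.5,56.5)],.011)*1000)
v=load("w13");print("tor",v.plane([(325,205)],.036)*1000,"ring",v.plane([(323.5,200)],.011)*1000)
v=load("w10");print("bigT",(v.plane([(325,207),(325,285)],.060)*1000).mean(0),"nest",(v.plane([(278,173),(369,173),(367,286),(282,286)],.011)*1000).mean(0))
E
```

```text
cap [[ 387.22654284 -320.01168838]] ring [[ 387.67811168 -318.8634184 ]]
tor [[500.22370012  -2.68293736]] ring [[498.16980405  -1.98092047]]
bigT [ 502.53546351 -416.26735913] nest [ 502.65764852 -417.37289857]
```

All are within about 2 mm of centre in this check.

```bash
python3 -c "
from bench import workorder
print(workorder.close_job())"
```

```text
the job is handed in; nothing more can be done
None
```

I put both transformers, the toroid and the capacitor into their matching trays, each lowered gently until the tray floor took its weight. I then raised the arm clear and handed the job in at about 47 s of the 118 s.

- **Seating:** The last wrist and scene views show all four upright, inside their rims, with both transformers lying along their trays. The big transformer, toroid and capacitor measured within about 2 mm of their tray centres, and the small transformer within about 2.5 mm, against 7 mm of room. The small transformer was measured right after placing; later it was checked by eye only.
- **Disagreement:** For the capacitor, one view gave 4 mm off centre and a later one about 1 mm. Either is inside the tray's 7 mm of room.
- **Bystanders:** The bottle, the spool and the purple and turquoise look-alikes were never touched, and in the final views they are upright where they were. I checked these by eye only and did not re-measure their positions.
- **Forces:** The wrist force readings I saw stayed below about 6 N.

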